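# Load the contact disc under an engaged stop, then reset

### The job

Make the test cradle safe by pushing the big mushroom stop button in until it stays in by itself and letting go. With it still in, use the paddle to carry the copper disc level, without touching the disc with the gripper, and leave the disc centred and flat across the two brass rails; lay the paddle flat on the bench again. Finally twist the mushroom head clockwise, regrasping it as needed, until it pops fully out, let go, and leave everything else where it stands.

Things in the scene. Friction and masses are not known exactly. Their poses are not given: they have to be found in the camera images.
- panel (a point): Where the mushroom's axis meets the sloping panel of the fixed grey stop station (box 130 x 120 x 45 mm, tilted 30 degrees to face the robot's side). z axis: square out of the panel, along the button's axis; y: level, across the panel; x: up the slope. The panel reaches about 60 mm from here each way.
- head_top (a point): Centre of the flat top of the black round mushroom head: 40 mm diameter, 11 mm high rim, 19 mm thick. Top stands 42 mm off the panel when out, 33 mm when in; underside 23 or 14 mm. Below it only a collar, 34 mm diameter for 3 mm, then 29 mm up to 10 mm off the panel: finger tips may reach down beside the head nearly to the panel and grip the rim at any angle. z axis as panel; turns with the head.
- stop (a joint): How far the mushroom is pushed in, m: 0 out, 0.009 fully in. Over-centre snap: resists with about 9 N at first, falling to nothing at 4.5 mm, then snaps in and holds itself there with about 9 N against a hard stop. Twisting the head drives it out through a cam, 2.7 mm per rad; once 4.5 mm out it snaps out by itself as soon as the fingers do not hold it.
- twist (a joint): Angle of the mushroom head, rad: 0 at first, grows clockwise as seen facing the panel, end stop at 2.4. Friction holds it where it is left, so it can be turned in several grasps. From the pushed-in state it takes about 0.08 N m, and 1.8 rad or more to reset. A hard grip hinders the head from coming out: follow it outwards or grip lightly (15 N).
- paddle: Flat plastic lifting paddle lying loose on the bench, about 0.14 kg. Origin: on its underside, below the place to grip. x: along the blade to its tip; z up. Grip block 18 mm wide (y), 42 mm high, from x = -60 to +32 mm; blade 20 mm wide, 4 mm thick, from x = 24 to 150 mm, its underside level with the block's.
- disc: Loose copper disc, 44 mm diameter, 5 mm thick, about 0.06 kg, lying flat on the paddle's blade near the tip (centre at about x = 132 mm of the paddle) and overhanging it on both sides. Origin: centre of its underside.
- nest (a point): On the fixed contact cradle: midway between its two brass-topped rails, level with their tops, 50 mm above the bench; the disc's underside centre belongs here. x: along the gap, open at both ends, roughly away from the robot; z up. Rails 60 mm long, 16 mm wide; gap 30 mm wide, 42 mm deep to a base 90 x 100 x 8 mm. The blade fits down between the rails.
- heatsink: Bystander: small finned aluminium heatsink 45 x 30 x 16 mm, origin under its centre.
- spool: Bystander: solder spool, 60 mm diameter, 45 mm high, origin under its centre.
- driver: Bystander: screwdriver lying on the bench, about 200 mm long along its x axis.
- meter: Bystander: handheld meter lying flat, 170 (x) x 85 x 42 mm, origin under its centre.
- jar: Bystander: amber jar, 44 mm diameter, 50 mm high, origin under its centre.
- spanner: Bystander: spanner lying on the bench, about 180 mm long along its x axis.
- tray: Bystander: open divided parts tray 100 x 140 x 30 mm, origin under its centre.
Mind the look-alikes: they are no part of the job. Several things have the shape of the disc; the one meant has the colours described above.

How it is judged:
On the way, in this order (a step that is already met when the one before it is completed fails the run):
1. the mushroom stays in (over 7 mm) with the gripper off it (value of joint stop above 0.007 m and contact force between the fingers and anything else below 0.3 N), for 0.3 s.
2. with the mushroom still in, the disc lies flat on both rails, within 6 mm of centre, off the paddle (value of joint stop above 0.007 m and horizontal distance between disc and nest below 0.006 m and z of disc in the frame of nest between -0.002 and 0.002 m and angle between disc's own z axis and vertical below 0.06 rad and contact force between disc and paddle below 0.05 N and linear speed of disc below 0.01 m/s), for 0.2 s.
3. the head is twisted clockwise by more than 1.2 rad and the mushroom comes out about half way (below 4.8 mm) (value of joint twist above 1.2 rad and value of joint stop below 0.0048 m), for 0.05 s.
At the end, for the whole second after the job is handed in: The mushroom is out (within 1.5 mm); the disc lies at rest flat (within 0.06 rad) on the rails, within 6 mm of the nest point and within 2 mm of its height, not touching the paddle; the paddle lies at rest flat on the bench (origin lower than 6 mm, tilt under 0.08 rad) (value of joint stop below 0.0015 m and horizontal distance between disc and nest below 0.006 m and z of disc in the frame of nest between -0.002 and 0.002 m and angle between disc's own z axis and vertical below 0.06 rad and contact force between disc and paddle below 0.05 N and linear speed of each of disc, paddle below 0.01 m/s and height (world z) of paddle below 0.006 m and angle between paddle's own z axis and vertical below 0.08 rad).
It fails at once if the disc is touched by the gripper (contact force between the fingers and disc above 0.3 N).
It fails at once if the disc is tipped by more than 0.35 rad (angle between disc's own z axis and vertical above 0.35 rad).
It fails at once if a bystander is moved by more than 30 mm (distance of any of heatsink, spool, driver, meter, jar, spanner, tray from where it was at the start of the episode above 0.03 m).
It also fails if it takes over 72 s, if anything falls off the work surface, if the arm or the gripper's body presses on something with over 40 N, if the wrist force passes 120 N, or if a joint passes its speed limit or range.

### The arm

A 6-joint arm with a two-finger parallel gripper is mounted at the origin on the work surface. World frame = base frame: x ahead of the robot, y to its left, z up, the work surface at z = 0. Lengths are in m, angles in rad, forces in N, time in s.
With the tool pointing down it reaches from about 0.225 to 0.875 m from the base axis. Payload 3.4 kg.
Tool frame: the origin (TCP) lies at the very end of the fingers, on their centre line; the grasp point (between the pads) lies behind it (manip.tcp_to_grasp is the z of the grasp point in the tool frame, in m); z points along the fingers, y is the direction in which the jaws open and shut (so a half turn about z gives the same grasp; the last joint's range is limited). The gripper opens to 85 mm and grips with 20 to 120 N. Pads are 22 mm wide; open, the fingers measure 114 mm over their backs; the gripper's body (76 mm by 85 mm) begins 54 mm behind the grasp point. The pads swing forward as they close: fully open they stand 13 mm farther back than shut.
Start: joints at [-1.372, 0.276, 1.505, -0, 1.361, -0.121], TCP at [0.181, -0.546, 0.231] pointing down, gripper open.
Joint ranges: [-2.89, 2.89], [-0.75, 2.08], [0.22, 2.7], [-1.18, 4.32], [0.11, 2.71], [-2.7, 2.7]. Speed limits (rad/s): [2.57, 2.57, 3.14, 3.14, 3.14, 3.14].

### API

Orientations are given as a unit quaternion [w, x, y, z].
In Python, from rig import manip, eyes gives the robot as it stands.
- The arm moves only by the tool servo_tool, never from a script. Its argument "increments" is a list of rows, each an object with "slide": the shift along the tool's x, y, z in m, a list of three; "spin": the turn about the tool's z in degrees. A call has 1 to 8 rows; each row shifts and turns the commanded pose from where the row before left it, along the tool's axes as they then stand; what a row does not reach is not made up. A row lasts 1/10 s, in which the tool goes at most 50 mm and 8.59 degrees, less where a joint would pass 70% of its speed; a pose out of reach is approached as far as the arm can. A call is refused whole if a number of a shift passes 0.05 or a number of a turn 8.59, either way. A call with a gripper value outside its range is refused whole. "hand" is the opening, from 0 (shut) to 1 (fully open), set as the call begins (left out, the last holds). The fingers move at their own pace and stop on an object; "newtons" is the grip in N (left out, the last holds). Time passes only in rows, so rows that do not move let the fingers close. It gives the time, the measured TCP pose, the force and the opening at its end, in the units of the state.
- manip.get_state(): the state, without advancing time (a new reading comes with each control period).
- eyes.get_image(name): name is "side" or "top"; returns the picture (384x512x3 uint8, blue, green, red); there is no depth.
- eyes.calibration(name): a dict with "fx", "fy", "cx", "cy" (pixels), "rvec" (rotation vector, rad) and "tvec" (3), from world to camera coordinates, as OpenCV has them. Camera axes: x right, y down, z forward; pixel columns grow to the right and rows downward; lengths in m; the calibration is good to about 2 mm. A picture is of the moment at which its call begins. calibration takes no time and is no camera call.
- manip.sign_off(): hands the job in, once; it reports no verdict.
The state is a dict: "clock": time; "qpos": joint angles; "qd": joint speeds; "effort": joint torques, N m; "position": TCP position; "ee_rot": TCP orientation; "contact_force": force on the tool from outside, world axes, zero at the start; "moment": the same for the moment, N m; "width": finger opening in m.
Only numpy, scipy, OpenCV 4.12 (cv2) and the standard library are available. Lean on these libraries where they do the work, as an engineer would, in place of code of your own. Each camera call takes 0.05 s, during which the arm holds its last target.

## Working session

There is one attempt and no reset: what is moved stays moved. The work goes in short steps, Python scripts to look and compute and a tool call to move; the robot and the scene stay as the last step left them, time stands still between calls to the robot, and variables do not carry over. Pictures are saved under pics/ and viewed, and the job is handed in when it is done.

Besides the shell and the picture viewer there is one more tool, called after "Call:" as a command line: name --argument value ..., lists and objects as JSON in quotes. servo_tool: Moves the arm, as the interface text tells. Its arguments: {"type":"object","properties":{"increments":{"type":"array","items":{"type":"object","properties":{"slide":{"type":"array","items":{"type":"number"}},"spin":{"type":"number"}}}},"hand":{"type":"number"},"newtons":{"type":"number"}},"required":["increments"]}

```bash
ls; mkdir -p pics; python3 - <<'E'
from rig import manip, eyes
import cv2
s=manip.get_state()
for k,v in s.items(): print(k,v)
print(manip.tcp_to_grasp)
for n in("side","top"):
    im=eyes.get_image(n); cv2.imwrite(f"pics/{n}0.png",im); print(n,eyes.calibration(n))
E
```

```text
pics
clock 0.0
qpos [-1.37201750e+00  2.76608171e-01  1.50616644e+00  2.84926248e-05
  1.36072312e+00 -1.20969229e-01]
qd [-7.20545914e-05 -1.39357965e-03  1.10863124e-03 -2.07697312e-03
 -3.25576163e-04  4.89356941e-04]
effort [-2.87611965e-04 -4.16775727e+01 -2.45802748e+01 -3.75722848e-04
  1.09257977e-02 -1.04295486e-05]
position [ 0.18064992 -0.54530415  0.23041895]
ee_rot [-9.52363711e-04  9.87247373e-01  1.59190822e-01 -2.31293920e-05]
contact_force [0.46011561 0.0316709  0.57446045]
moment [ 0.01127006 -0.0137042   0.01354677]
width 0.08530530208869193
-0.0187
side {'fx': 370.14089591236626, 'fy': 370.14089591236626, 'cx': 249.65727457896736, 'cy': 189.88273353891714, 'rvec': array([ 0.9019264 , -2.59452975,  0.99335234]), 'tvec': array([0.40560987, 0.36862639, 0.9928    ])}
top {'fx': 444.13027709291407, 'fy': 444.13027709291407, 'cx': 253.41798801105452, 'cy': 186.25196804633913, 'rvec': array([ 2.17822906, -2.12974711,  0.12850794]), 'tvec': array([-0.05667668,  0.61364702,  1.322052  ])}
```

View pics/side0.png

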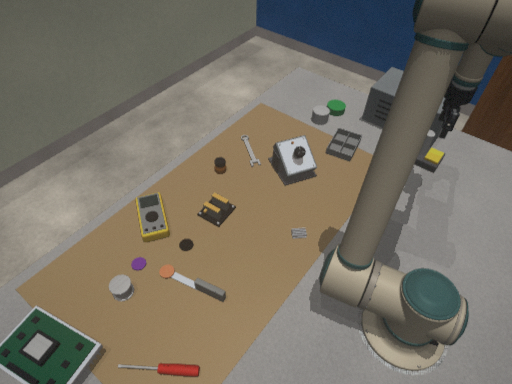

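View pics/top0.png

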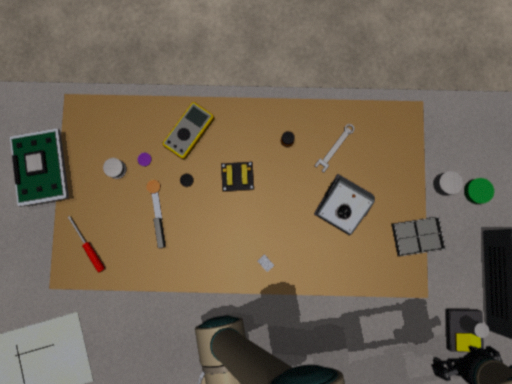

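```bash
cat > h.py <<'E'
import numpy as np, cv2
from scipy.spatial.transform import Rotation as R
from rig import manip, eyes
def cam(n):
    c=eyes.calibration(n); K=np.array([[c['fx'],0,c['cx']],[0,c['fy'],c['cy']],[0,0,1]])
    return K,np.array(c['rvec']),np.array(c['tvec'])
def ray(n,p):
    K,r,t=cam(n); Rm=cv2.Rodrigues(r)[0]
    d=Rm.T@np.linalg.solve(K,[p[0],p[1],1.]); return -Rm.T@t,d/np.linalg.norm(d)
def onz(n,p,z):
    o,d=ray(n,p); return o+d*(z-o[2])/d[2]
def tri(ps,pt):
    o1,d1=ray('side',ps);o2,d2=ray('top',pt)
    a=np.linalg.lstsq(np.c_[d1,-d2],o2-o1,rcond=None)[0]
    A,B=o1+a[0]*d1,o2+a[1]*d2
    return (A+B)/2,np.linalg.norm(A-B)
def proj(n,P):
    K,r,t=cam(n); return cv2.projectPoints(np.atleast_2d(np.array(P,float)),r,t,K,None)[0][:,0]
def crop(src,out,x,y,w,h,s):
    im=cv2.imread(src) if isinstance(src,str) else src
    cv2.imwrite(out,cv2.resize(im[y:y+h,x:x+w],None,fx=s,fy=s,interpolation=cv2.INTER_CUBIC))
E
python3 - <<'E'
from h import *
a=cv2.imread('pics/top0.png');b=cv2.imread('pics/side0.png')
def c(im,x,y): return cv2.resize(im[y:y+75,x:x+100],(400,300),interpolation=cv2.INTER_CUBIC)
cv2.imwrite('pics/crops.png',np.vstack([np.hstack([c(a,295,165),c(b,250,120)]),np.hstack([c(a,190,140),c(b,170,175)])]))
cv2.imwrite('pics/crops2.png',np.vstack([np.hstack([c(a,110,140),c(a,110,180)]),np.hstack([c(b,110,220),c(b,140,240)])]))
E
```

```text
(no output)
```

View pics/crops.png

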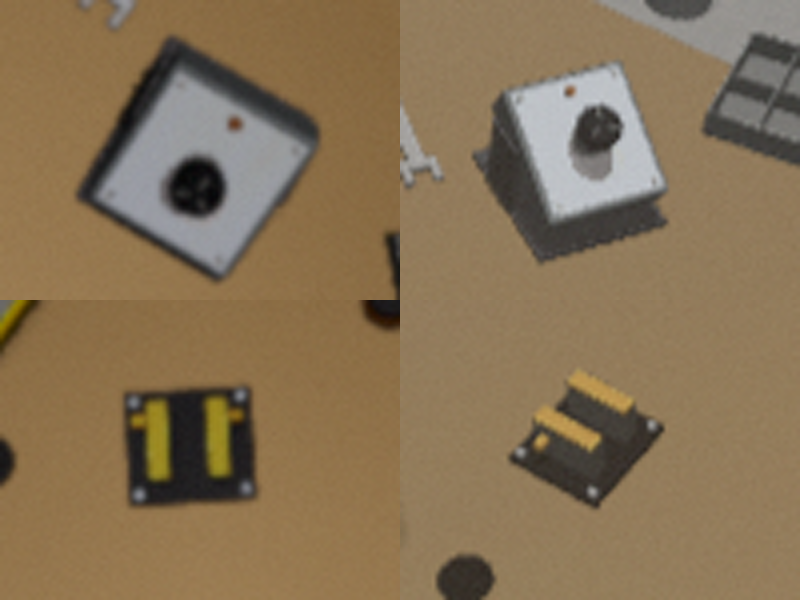

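View pics/crops2.png

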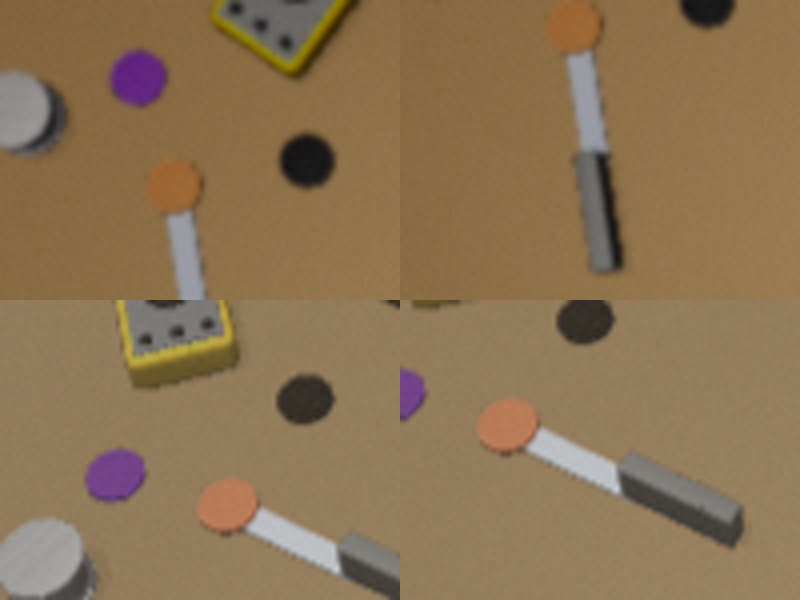

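The three disc shapes in the top view are copper (153,186) on the blade tip, purple (144,159) and black (187,180). The copper-coloured one on the paddle is the one meant, and the crop confirms it. The station is at top (343,207), the cradle at (237,176), and the paddle runs from (153,186) to (160,247). Next I measure them.

```bash
cat > meas.py <<'E'
from h import *
def biggest(m,win):
    x,y,w,h=win; z=np.zeros_like(m); z[y:y+h,x:x+w]=m[y:y+h,x:x+w]
    cs=cv2.findContours(z,cv2.RETR_EXTERNAL,cv2.CHAIN_APPROX_NONE)[0]
    return sorted(cs,key=cv2.contourArea)[::-1]
def ctr(c):
    M=cv2.moments(c); return np.array([M['m10'],M['m01']])/M['m00']
def mask(im,lo,hi): return cv2.inRange(cv2.cvtColor(im,cv2.COLOR_BGR2HSV),lo,hi)
E
python3 - <<'E'
from meas import *
T=cv2.imread('pics/top0.png');S=cv2.imread('pics/side0.png')
for n,im,pts in(('top',T,[(343,190),(343,211),(237,165),(229,176),(245,176),(153,186),(157,210),(159,235),(300,200)]),('side',S,[(285,150),(299,152),(217,200),(213,210),(167,272),(185,280),(208,290)])):
    h=cv2.cvtColor(im,cv2.COLOR_BGR2HSV)
    for p in pts: print(n,p,h[p[1],p[0]])
E
```

```text
top (343, 190) [108   8 159]
top (343, 211) [135  28  18]
top (237, 165) [160  26  30]
top (229, 176) [ 25 204 155]
top (245, 176) [ 26 200 152]
top (153, 186) [ 15 169 158]
top (157, 210) [115  17 165]
top (159, 235) [ 15   9 111]
top (300, 200) [ 16 122 148]
side (285, 150) [106  14 202]
side (299, 152) [ 0 12 84]
side (217, 200) [15 46 67]
side (213, 210) [ 18 126 123]
side (167, 272) [ 12 135 183]
side (185, 280) [113  10 198]
side (208, 290) [15 36 71]
```

```bash
python3 - <<'E'
from meas import *
np.set_printoptions(precision=4,suppress=True)
T=cv2.imread('pics/top0.png');S=cv2.imread('pics/side0.png')
Q={}
for n,im,win in(('top',T,(310,165,75,75)),('side',S,(262,130,60,60))):
    m=mask(im,(0,0,110 if n=='top' else 140),(180,40,255)); c=biggest(m,win)[0]
    hull=cv2.convexHull(c)
    q=cv2.approxPolyN(hull,4)[0] if hasattr(cv2,'approxPolyN') else None
    Q[n]=q.astype(float); print(n,q.tolist(),cv2.contourArea(c))
    k=mask(im,(0,0,0),(180,255,60 if n=='top' else 95)); 
    x,y,w,h=win
    hm=cv2.bitwise_and(k,cv2.fillConvexPoly(np.zeros_like(k),q.astype(np.int32),255))
    for cc in biggest(hm,win)[:2]: print(' head',ctr(cc),cv2.boundingRect(cc),cv2.contourArea(cc))
    # rails
    win2=(215,155,45,45) if n=='top' else (190,190,50,35)
    r=mask(im,(18,110,90),(32,255,255)) if n=='top' else mask(im,(14,90,110),(26,255,255))
    for cc in biggest(r,win2)[:3]: print(' rail',ctr(cc),cv2.minAreaRect(cc),cv2.contourArea(cc))
    win3=(140,175,30,22) if n=='top' else (155,258,25,25)
    d=mask(im,(10,160,120),(18,255,255)) if n=='top' else mask(im,(5,115,150),(14,255,255))
    for cc in biggest(d,win3)[:1]: print(' disc',ctr(cc),cv2.minAreaRect(cc),cv2.contourArea(cc))
    if n=='top':
        for nm,w3,mm in(('paddle',(140,190,35,65),mask(im,(0,0,0),(180,70,255))),('base',(215,155,45,45),mask(im,(0,0,0),(180,255,80)))):
            cc=biggest(mm,w3)[0]; print(nm,ctr(cc),cv2.minAreaRect(cc),cv2.boxPoints(cv2.minAreaRect(cc)).tolist())
E
```

```text
top [[372, 201], [350, 233], [318, 214], [339, 182]] 1381.0
 head [343.6135 211.3787] (337, 205, 14, 14) 128.5
 rail [228.3625 173.5665] ((227.0, 174.5), (19.0, 8.0), 90.0) 91.5
 rail [244.3389 172.8734] ((245.5, 173.5), (19.0, 9.0), 90.0) 89.5
 rail [257.6667 163.8788] ((257.0, 164.0), (12.0, 4.0), 90.0) 16.5
 disc [152.9905 185.7492] ((153.0, 186.0), (11.31370735168457, 11.31370735168457), 45.0) 105.0
paddle [157.6512 219.6955] ((157.6683349609375, 219.6831817626953), (55.224571228027344, 8.15930461883545), 84.2894058227539) [[150.8614044189453, 192.61387634277344], [158.98020935058594, 191.80198669433594], [164.4752655029297, 246.7524871826172], [156.35646057128906, 247.5643768310547]]
base [239.4746 176.614 ] ((237.0973663330078, 175.96018981933594), (27.871461868286133, 31.729564666748047), 86.18592071533203) [[220.34072875976562, 163.1106414794922], [252.00003051757812, 161.00001525878906], [253.85400390625, 188.8097381591797], [222.1947021484375, 190.9203643798828]]
side [[316, 166], [288, 174], [276, 141], [304, 136]] 901.0
 head [298.7472 152.5918] (293, 147, 12, 12) 89.0
 rail [213.4134 204.5397] ((214.5, 207.0), (34.0, 49.0), 90.0) 1053.0
 rail [204.9259 209.6296] ((204.7500457763672, 209.75001525878906), (2.1213202476501465, 2.8284268379211426), 45.0) 4.5
 disc [166.2662 270.4664] ((166.14707946777344, 270.5882263183594), (11.884245872497559, 15.037208557128906), 75.96376037597656) 134.0
```

```bash
cat > geo.py <<'E'
from meas import *
def fitquad(im,quad,inset=0.15,n=25,r=4):
    """refine quad edges with subpixel gradient peaks, fit lines, intersect"""
    g=cv2.cvtColor(im,cv2.COLOR_BGR2GRAY).astype(np.float32)
    g=cv2.GaussianBlur(g,(3,3),0.6); L=[]
    q=np.array(quad,float)
    for i in range(4):
        a,b=q[i],q[(i+1)%4]; d=(b-a)/np.linalg.norm(b-a); nn=np.array([d[1],-d[0]])
        P=[]
        for s in np.linspace(inset,1-inset,n):
            p=a+s*(b-a); t=np.linspace(-r,r,8*r+1); w=p+t[:,None]*nn
            v=cv2.remap(g,w[:,0].astype(np.float32),w[:,1].astype(np.float32),cv2.INTER_LINEAR)[:,0]
            G=abs(np.gradient(v)); k=G.argmax(); lo,hi=max(0,k-6),k+7
            P.append(p+nn*(G[lo:hi]*t[lo:hi]).sum()/G[lo:hi].sum())
        vx=cv2.fitLine(np.array(P,np.float32),cv2.DIST_HUBER,0,.01,.01)[:,0]; L.append(np.cross([*vx[2:],1],[*(vx[2:]+vx[:2]),1]))
    out=[]
    for i in range(4):
        x=np.cross(L[i-1],L[i]); out.append(x[:2]/x[2])
    return np.array(out)
E
python3 - <<'E'
from geo import *
np.set_printoptions(precision=4,suppress=True)
T=cv2.imread('pics/top0.png');S=cv2.imread('pics/side0.png')
qt=fitquad(T,[[339,182],[372,201],[350,233],[318,214]]);qs=fitquad(S,[[276,141],[304,136],[316,166],[288,174]])
print(qt,qs)
P=[]
for a,b in zip(qs,qt):
    p,e=tri(a,b); P.append(p); print(p,e)
P=np.array(P); c=P.mean(0)
print('c',c,'edges',[np.linalg.norm(P[i]-P[i-1]) for i in range(4)])
u,s,v=np.linalg.svd(P-c); n=v[2]*np.sign(v[2][2]); print('n',n,'tilt',np.degrees(np.arccos(n[2])),'yaw',np.degrees(np.arctan2(n[1],n[0])))
up=(P[0]+P[1]-P[2]-P[3]);print('up',up/np.linalg.norm(up),'level',(P[0]-P[1])/np.linalg.norm(P[0]-P[1]))
h,e=tri((298.7,152.1),(343.6,210.9)); print('head',h,e,'height',(h-c)@n, 'lat',(h-c)-n*((h-c)@n))
E
```

```text
[[339.1441 181.8308]
 [372.2658 201.317 ]
 [349.7349 232.6636]
 [317.832  213.668 ]] [[276.5624 143.0138]
 [304.0701 135.8038]
 [315.6217 166.5884]
 [288.1106 174.5551]]
[ 0.624  -0.2917  0.1104] 0.0002486334746826367
[ 0.5694 -0.3872  0.11  ] 0.00048037583633555973
[ 0.479  -0.3349  0.0495] 0.001486171650974414
[ 0.5335 -0.2392  0.0505] 0.002053996987986505
c [ 0.5515 -0.3133  0.0801] edges [np.float64(0.12063853654483998), np.float64(0.11003206563518182), np.float64(0.12066874778282471), np.float64(0.11013602072844121)]
n [-0.4364  0.2427  0.8664] tilt 29.95538365120687 yaw 150.9243238136257
up [ 0.7496 -0.4345  0.4993] level [0.4968 0.8679 0.0038]
head [ 0.5397 -0.3057  0.1055] 0.0016032565796993675 height 0.02896518155246918 lat [0.0008 0.0005 0.0003]
```

```bash
cat >> h.py <<'E'
def go(P,ya=None):
    """print tool-frame shift to world P (at present yaw and after), spin to make tool y point at ya deg (mod 180)"""
    s=manip.get_state(); q=s['ee_rot']; Rm=R.from_quat([q[1],q[2],q[3],q[0]]).as_matrix()
    y=np.degrees(np.arctan2(Rm[1,1],Rm[0,1]))
    d=Rm.T@(np.array(P)-s['position'])
    sp=None if ya is None else ((y-ya+90)%180)-90
    print('t',round(s['clock'],2),'pos',np.round(s['position'],4),'yang',round(y,2),'q6',round(s['qpos'][5],3),'F',np.round(s['contact_force'],1),'w',round(s['width'],4))
    print(' shift tool mm',np.round(d*1000,1),'spin',sp)
    if sp is not None:
        R2=R.from_euler('z',-sp,degrees=True).as_matrix()@Rm; print(' shift after spin mm',np.round(R2.T@(np.array(P)-s['position'])*1000,1))
E
python3 -c "
from h import *
go([.528,-.300,.15],60.1)"
```

```text
t 0.1 pos [ 0.1807 -0.5454  0.2305] yang -71.68 q6 -0.121 F [ 0.8 -0.5 -0.2] w 0.0854
 shift tool mm [ 406.9 -123.6   80.8] spin 48.22385543610545
 shift after spin mm [ 178.8 -385.7   81.2]
```

Call:
servo_tool --increments '[{"slide": [0.04,-0.012,0.006]},{"slide": [0.04,-0.012,0.006]},{"slide": [0.04,-0.012,0.006]},{"slide": [0.04,-0.012,0.006]},{"slide": [0.04,-0.012,0.006]},{"slide": [0.04,-0.012,0.006]},{"slide": [0.04,-0.012,0.006]},{"slide": [0.04,-0.012,0.006]}]' --hand 0 --newtons 40

```text
$.increments[0]: bad value
```

Call:
servo_tool --increments '[{"slide": [0,0,0],"spin": 8.04},{"slide": [0,0,0],"spin": 8.04},{"slide": [0,0,0],"spin": 8.04},{"slide": [0,0,0],"spin": 8.04},{"slide": [0,0,0],"spin": 8.04},{"slide": [0,0,0],"spin": 8.04}]'

```text
clock: 0.7
position: [0.1807, -0.5455, 0.2308]
ee_rot: [-0.0, 0.965, -0.261, -0.0]
contact_force: [0.5, 0.3, -0.5]
width: 0.0856
```

```bash
python3 -c "
from h import *
go([.528,-.300,.135],60.1)"
```

```text
t 0.7 pos [ 0.1807 -0.5455  0.2308] yang -120.25 q6 0.727 F [ 0.5  0.3 -0.5] w 0.0856
 shift tool mm [ 176.4 -387.    96. ] spin -0.34758758187368244
 shift after spin mm [ 178.8 -385.9   96. ]
```

Call:
servo_tool --increments '[{"slide": [0.018,-0.039,0.007],"spin": 0},{"slide": [0.018,-0.039,0.007],"spin": 0},{"slide": [0.018,-0.039,0.007],"spin": 0},{"slide": [0.018,-0.039,0.007],"spin": 0},{"slide": [0.018,-0.039,0.007],"spin": 0},{"slide": [0.018,-0.039,0.007],"spin": 0},{"slide": [0.018,-0.039,0.007],"spin": 0},{"slide": [0.018,-0.039,0.007],"spin": 0}]' --hand 0 --newtons 40

```text
clock: 1.5
position: [0.4622, -0.3459, 0.1747]
ee_rot: [-0.0, 0.966, -0.258, -0.0]
contact_force: [0.7, -0.7, 0.8]
width: 0.0
```

```bash
python3 -c "
from h import *
go([.528,-.300,.135],60.1)"
```

```text
t 1.5 pos [ 0.4622 -0.3459  0.1747] yang -119.92 q6 1.33 F [ 0.7 -0.7  0.8] w 0.0
 shift tool mm [ 34.1 -72.6  39.6] spin -0.016717547322912196
 shift after spin mm [ 34.2 -72.6  39.6]
```

Call:
servo_tool --increments '[{"slide": [0.011,-0.024,0.005],"spin": 0},{"slide": [0.011,-0.024,0.005],"spin": 0},{"slide": [0.012,-0.0246,0.005],"spin": 0},{"slide": [0,0,0.015],"spin": 0},{"slide": [0,0,0.005],"spin": 0},{"slide": [0,0,0],"spin": 0}]'

```text
clock: 2.1
position: [0.5259, -0.3008, 0.139]
ee_rot: [-0.0, 0.966, -0.258, -0.002]
contact_force: [0.0, -0.2, 0.2]
width: -0.0001
```

```bash
python3 -c "
from h import *
go([.528,-.300,.12],60.1)
crop(eyes.get_image('top'),'pics/t1.png',280,150,130,100,6)
crop(eyes.get_image('side'),'pics/s1.png',230,90,130,100,6)
"
```

```text
t 2.1 pos [ 0.5259 -0.3008  0.139 ] yang -119.92 q6 1.459 F [ 0.  -0.2  0.2] w -0.0001
 shift tool mm [ 1.5 -1.8 19. ] spin -0.015273836717000222
 shift after spin mm [ 1.5 -1.8 19. ]
```

View pics/s1.png

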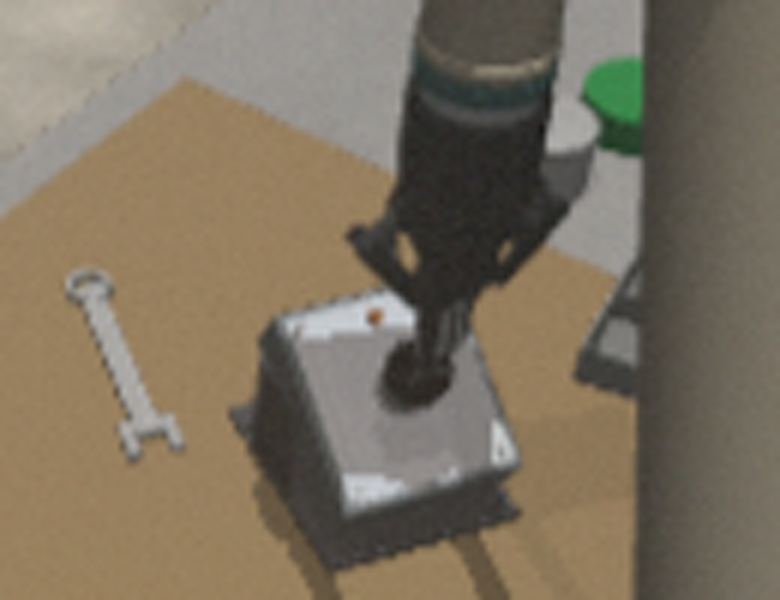

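The closed fingertips stand just above the head, which is at crop (415,375). Next I press along the button axis.

Call:
servo_tool --increments '[{"slide": [0,-0.001,0.008],"spin": 0},{"slide": [0,0,0.006],"spin": 0},{"slide": [0.0015,0,0.0026],"spin": 0},{"slide": [0.0015,0,0.0026],"spin": 0}]'

```text
clock: 2.6
position: [0.529, -0.3016, 0.1213]
ee_rot: [-0.0, 0.966, -0.258, -0.001]
contact_force: [-4.2, 2.9, 6.9]
width: -0.0001
```

Call:
servo_tool --increments '[{"slide": [0.0015,0,0.0026],"spin": 0},{"slide": [0,0,0],"spin": 0}]'

```text
clock: 2.8
position: [0.5314, -0.3029, 0.1182]
ee_rot: [0.0, 0.966, -0.258, 0.0]
contact_force: [0.0, -0.7, 1.1]
width: -0.0001
```

Call:
servo_tool --increments '[{"slide": [0.0015,0,0.0026],"spin": 0},{"slide": [0,0,0],"spin": 0}]'

```text
clock: 3.0
position: [0.5328, -0.3036, 0.1155]
ee_rot: [0.0, 0.966, -0.258, 0.0]
contact_force: [0.4, 0.4, -0.2]
width: 0.0001
```

Call:
servo_tool --increments '[{"slide": [0.0015,0,0.0026],"spin": 0},{"slide": [0,0,0],"spin": 0}]'

```text
clock: 3.2
position: [0.5333, -0.3039, 0.1149]
ee_rot: [0.0, 0.966, -0.258, -0.0]
contact_force: [-3.4, 2.8, 8.3]
width: 0.0002
```

Call:
servo_tool --increments '[{"slide": [0.001,0,0.002],"spin": 0},{"slide": [0,0,0],"spin": 0}]'

```text
clock: 3.4
position: [0.5334, -0.304, 0.1146]
ee_rot: [0.0, 0.966, -0.258, -0.001]
contact_force: [-7.8, 4.6, 18.4]
width: -0.0
```

Call:
servo_tool --increments '[{"slide": [-0.005,0,-0.009],"spin": 0},{"slide": [-0.01,0,-0.018],"spin": 0},{"slide": [0,0,-0.04],"spin": 0},{"slide": [0,0,-0.04],"spin": 0},{"slide": [0,0.03,-0.02],"spin": 0},{"slide": [0,0.045,0],"spin": 0},{"slide": [0,0.045,0],"spin": 0},{"slide": [0,0.045,0],"spin": 0}]' --hand 1

```text
clock: 4.2
position: [0.4389, -0.4415, 0.2388]
ee_rot: [0.0, 0.966, -0.258, 0.001]
contact_force: [1.1, -0.9, 0.2]
width: 0.0853
```

```bash
python3 - <<'E'
from geo import *
np.set_printoptions(precision=4,suppress=True)
T=eyes.get_image('top');S=eyes.get_image('side');cv2.imwrite('pics/t2.png',T);cv2.imwrite('pics/s2.png',S)
def c(im,x,y): return cv2.resize(im[y:y+75,x:x+100],(400,300),interpolation=cv2.INTER_CUBIC)
cv2.imwrite('pics/crops3.png',np.hstack([c(T,295,165),c(S,250,120)]))
go([0,0,0])
# disc: weighted
for n,im,win in(('top',T,(140,175,30,25)),('side',S,(155,258,25,25))):
    d=mask(im,(10,160,120),(18,255,255)) if n=='top' else mask(im,(5,115,150),(14,255,255))
    cc=biggest(d,win)[0]; p=ctr(cc); print('disc',n,p,onz(n,p,.009))
# paddle
m=mask(T,(0,0,0),(180,70,255))
q=fitquad(T,[[155.2,194],[159,194],[159.5,217],[155.5,217]],r=3) 
print('blade',q,[onz('top',p,.004) for p in q])
E
```

```text
t 4.3 pos [ 0.4366 -0.4454  0.2379] yang -120.24 q6 1.194 F [ 0.2  0.4 -0.5] w 0.0853
 shift tool mm [-601.6 -165.9  237. ] spin None
disc top [153.0078 185.7653] [0.613  0.2719 0.009 ]
disc side [166.2932 270.573 ] [0.6113 0.2744 0.009 ]
blade [[158.6176 196.3375]
 [157.2431 193.674 ]
 [160.9115 217.4537]
 [152.7772 216.96  ]] [array([0.5806, 0.2538, 0.004 ]), array([0.5889, 0.2585, 0.004 ]), array([0.5147, 0.2434, 0.004 ]), array([0.5157, 0.2688, 0.004 ])]
```

View pics/crops3.png

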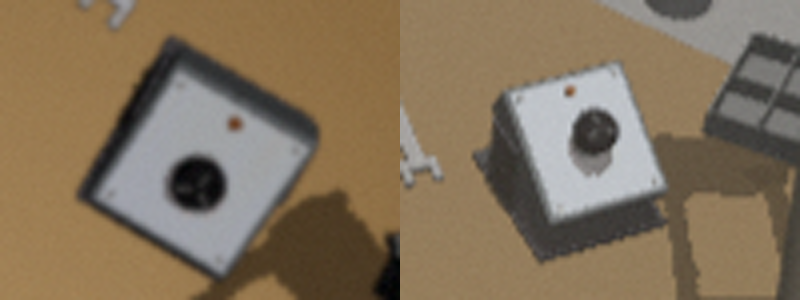

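Button in: in the side view the head now sits lower, nearer the panel. Now the paddle and cradle axes.

```bash
python3 - <<'E'
from geo import *
np.set_printoptions(precision=4,suppress=True)
T=cv2.imread('pics/t2.png');S=cv2.imread('pics/s2.png')
def wcent(im,axis,rng,win,wt):
    P=[]
    for r in rng:
        if axis=='row': w=wt[r,win[0]:win[1]]; P.append([(w*np.arange(*win)).sum()/w.sum(),r])
        else: w=wt[win[0]:win[1],r]; P.append([r,(w*np.arange(*win)).sum()/w.sum()])
    return np.array(P)
hs=cv2.cvtColor(T,cv2.COLOR_BGR2HSV).astype(float)
w=np.clip(115-hs[...,1],0,None); w[w<15]=0
b=wcent(T,'row',range(195,217),(146,172),w)
X=np.array([onz('top',p,.004) for p in b])
l=cv2.fitLine(X[:,:2].astype(np.float32),cv2.DIST_HUBER,0,.01,.01)[:,0]; 
print('blade top',l,'yaw',np.degrees(np.arctan2(l[1],l[0])) , X[0],X[-1])
# grip top face: bright greys in top view
for r in range(218,250,4): print(r,hs[r,150:170].astype(int)[:,1].tolist(),hs[r,150:170].astype(int)[:,2].tolist())
hs2=cv2.cvtColor(S,cv2.COLOR_BGR2HSV).astype(float)
w2=np.clip(hs2[...,2]-165,0,None)*(hs2[...,1]<60)
b2=wcent(S,'col',range(176,193),(265,292),w2); X2=np.array([onz('side',p,.004) for p in b2])
l2=cv2.fitLine(X2[:,:2].astype(np.float32),cv2.DIST_HUBER,0,.01,.01)[:,0]
print('blade side',l2,'yaw',np.degrees(np.arctan2(l2[1],l2[0])),X2[0],X2[-1])
E
python3 - <<'E'
import cv2
T=cv2.imread('pics/t2.png');S=cv2.imread('pics/s2.png')
import numpy as np
a=cv2.resize(T[180:255,135:185],(400,600),interpolation=cv2.INTER_NEAREST);b=cv2.resize(S[255:305,155:235],(400,250),interpolation=cv2.INTER_NEAREST)
cv2.imwrite('pics/pd.png',np.hstack([a,np.vstack([b,np.zeros((350,400,3),np.uint8)])]))
E
```

```text
blade top [0.9793 0.2024 0.5545 0.2601] yaw 11.678323 [0.5845 0.2666 0.004 ] [0.519  0.2528 0.004 ]
218 [125, 125, 127, 109, 67, 20, 4, 9, 3, 3, 13, 27, 98, 123, 122, 124, 126, 124, 123, 122] [149, 149, 143, 131, 118, 112, 114, 115, 99, 77, 79, 93, 107, 137, 151, 152, 152, 152, 151, 150]
222 [126, 127, 121, 103, 46, 12, 11, 13, 12, 7, 28, 85, 116, 125, 125, 125, 124, 123, 123, 120] [150, 148, 145, 134, 111, 106, 111, 114, 110, 75, 36, 42, 88, 129, 143, 149, 152, 153, 153, 153]
226 [120, 124, 123, 121, 87, 26, 9, 9, 11, 15, 9, 51, 121, 125, 125, 125, 124, 122, 126, 123] [149, 150, 149, 141, 114, 107, 111, 115, 114, 102, 55, 30, 63, 116, 137, 147, 152, 152, 152, 154]
230 [125, 124, 126, 126, 112, 65, 18, 9, 11, 14, 11, 12, 72, 117, 122, 125, 122, 124, 124, 124] [149, 148, 150, 148, 141, 118, 111, 113, 118, 112, 89, 44, 32, 72, 125, 139, 150, 150, 152, 152]
234 [127, 123, 122, 124, 121, 98, 35, 14, 11, 13, 9, 7, 15, 106, 126, 124, 125, 122, 123, 124] [150, 151, 150, 152, 145, 125, 109, 111, 116, 120, 108, 70, 33, 48, 97, 132, 141, 150, 154, 154]
238 [126, 124, 123, 124, 125, 118, 76, 25, 11, 13, 13, 13, 19, 26, 111, 128, 119, 126, 122, 124] [148, 150, 153, 152, 151, 140, 117, 112, 117, 119, 117, 97, 54, 29, 71, 126, 143, 150, 155, 156]
242 [124, 123, 129, 129, 121, 124, 103, 45, 20, 13, 13, 11, 12, 14, 88, 122, 125, 125, 122, 125] [152, 153, 150, 152, 152, 148, 143, 118, 116, 120, 120, 112, 82, 37, 32, 75, 126, 143, 153, 153]
246 [123, 124, 125, 124, 117, 127, 119, 90, 30, 20, 14, 9, 23, 34, 92, 115, 124, 122, 124, 123] [153, 154, 153, 152, 152, 150, 141, 116, 110, 114, 112, 113, 100, 60, 50, 82, 128, 140, 146, 151]
blade side [0.9798 0.2    0.5594 0.263 ] yaw 11.534673 [0.5798 0.2668 0.004 ] [0.526  0.2556 0.004 ]
```

View pics/pd.png

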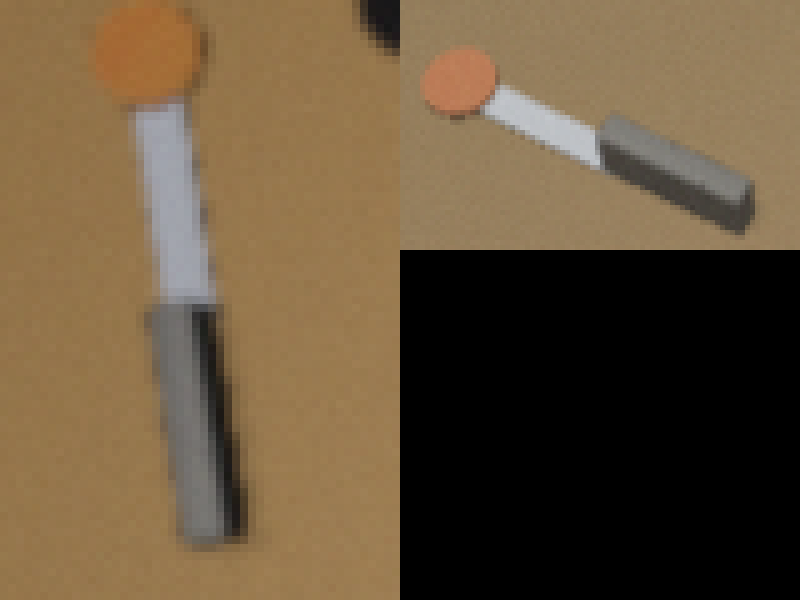

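```bash
python3 - <<'E'
from geo import *
np.set_printoptions(precision=4,suppress=True)
T=cv2.imread('pics/t2.png');S=cv2.imread('pics/s2.png')
o=np.array([.4829,.2464]);d=np.array([np.cos(np.radians(11.6)),np.sin(np.radians(11.6))])
for n,p in(('top',(160.3,248)),('top',(157,217.5)),('side',(226.5,292.5)),('side',(196,273))):
    X=onz(n,p,.042); print('block end',n,(X[:2]-o)@d, (X[:2]-o)@[-d[1],d[0]])
# rails
ht=cv2.cvtColor(T,cv2.COLOR_BGR2HSV).astype(float); hs=cv2.cvtColor(S,cv2.COLOR_BGR2HSV).astype(float)
np.set_printoptions(linewidth=200)
print(ht[160:186:3,218:256,1].astype(int)); print(ht[160:186:3,218:256,2].astype(int))
q=fitquad(T,[[221.5,162.3],[252,161],[253.8,188.5],[222.3,190.5]],r=3)
B=np.array([onz('top',p,.008) for p in q]); print(q,B,B.mean(0),[np.linalg.norm(B[i]-B[i-1]) for i in range(4)])
print('yaws',[np.degrees(np.arctan2(*(B[i]-B[i-1])[1::-1])) for i in range(4)])
qs=fitquad(S,[[226,191.5],[236,207],[219,225.5],[198,214.3]],r=2,inset=.3)
print(qs)
for nm,im,x,y in(('a',T,215,155),('b',S,195,188)):
    cv2.imwrite(f'pics/cr{nm}.png',cv2.resize(im[y:y+45,x:x+45],(600,600),interpolation=cv2.INTER_NEAREST))
E
```

```text
block end top -0.06328487822430251 -0.0010995892686371407
block end top 0.02902019605811461 -0.0052549957463273065
block end side -0.06833263154763423 -0.003835850339611292
block end side 0.03705424401532032 -0.016828578029605745
[[122 123 124 125 127 126 125 127 125 123 127 123 124 123 126 124 127 123 125 126 125 122 123 127 126 122 129 124 127 126 129 127 120 124 126 125 124 125]
 [124 132 124 114  90  74  85 102 105 103 103 109 101 100  96  74  71  75  60  47  57  34  65  85 114 132 126 113  82  32   4  15  14  12  97 126 127 122]
 [122 126 122  74  11   9   9  70 171 190 198 193 199 176 108  15  30  40  23  17  18  22  93 171 199 202 198 195 182 153 112 104  71  59 109 125 123 123]
 [124 126 125 115 154 192 199 203 200 197 200 197 195 182 143  18  23  16  16  23  30  24  59 173 191 200 200 191 177 199 206 206 181 107 109 123 127 127]
 [124 122 125 113  91 143 155 177 200 195 197 200 190 175 151  30  33  23  16  16  15   8  51 163 186 195 201 196 187 154  34  20  32  22  92 126 126 125]
 [126 123 122 117  62   8  31  56 148 189 194 198 199 188 152  58  16  17  23  29  22   8  59 1
[... 1786 characters left out ...]
0  38  35  32  50  88 121 122 118 106  71  40  33  35  37  36  39  37  37  40  47  62  64  60  53  44  36  35  40  48  47  82 139 154]]
[[220.0045 162.7275]
 [252.1025 160.8016]
 [253.8927 189.3187]
 [222.2556 191.5837]] [[ 0.691   0.0644  0.008 ]
 [ 0.6994 -0.0366  0.008 ]
 [ 0.6089 -0.0443  0.008 ]
 [ 0.5996  0.0544  0.008 ]] [0.6497 0.0095 0.008 ] [np.float64(0.09192793548828862), np.float64(0.1014117669293393), np.float64(0.0907634945846723), np.float64(0.0992138135525901)]
yaws [np.float64(6.237513283265233), np.float64(-85.25555513044173), np.float64(-175.13507980788938), np.float64(95.39901301585769)]
[[224.8579 192.4694]
 [234.9495 208.1505]
 [218.6139 226.608 ]
 [196.2839 214.6128]]
```

View pics/cra.png

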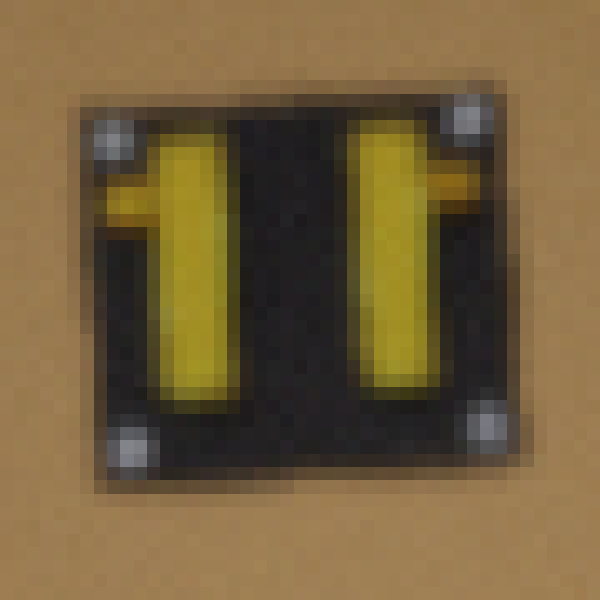

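View pics/crb.png

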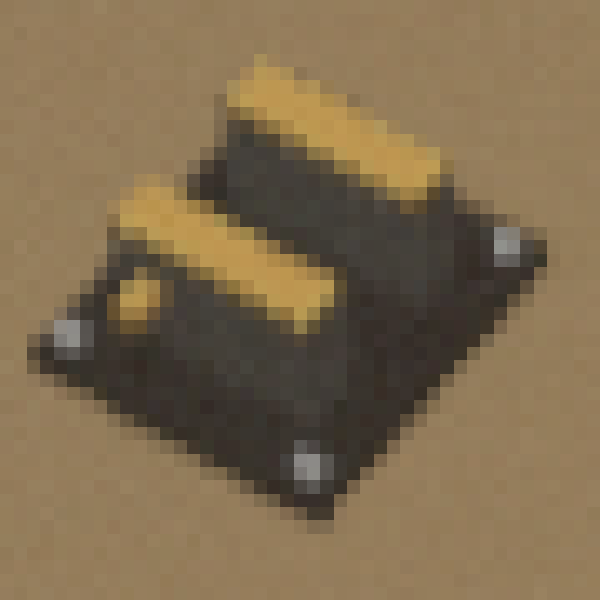

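```bash
python3 - <<'E'
from geo import *
np.set_printoptions(precision=4,suppress=True)
T=cv2.imread('pics/t2.png');S=cv2.imread('pics/s2.png')
u=lambda L,x,y:[(a/13.333+x-.5,b/13.333+y-.5) for a,b in L]
Qs={'topL':('top',T,u([(152,135),(227,132),(238,402),(162,405)],215,155)),
'topR':('top',T,u([(350,122),(422,118),(437,385),(362,390)],215,155)),
'sideN':('side',S,u([(118,215),(155,180),(345,280),(303,330)],195,188)),
'sideF':('side',S,u([(228,100),(262,60),(450,160),(413,208)],195,188))}
M={}
for k,(n,im,q) in Qs.items():
    f=fitquad(im,q,r=2,inset=.2); C=np.array([onz(n,p,.05) for p in f]); C0=np.array([onz(n,p,.05) for p in q])
    e=[np.linalg.norm(C[i]-C[i-1]) for i in range(4)]; M[k]=C.mean(0)
    ax=(C[0]+C[1]-C[2]-C[3]) if n=='top' else (C[0]+C[1]-C[2]-C[3]); 
    lng=(C[3]+C[2]-C[0]-C[1])
    print(k,np.array(f).round(1).tolist(),C.mean(0),C0.mean(0),'edges',np.array(e),'yaw',np.degrees(np.arctan2(-lng[1],-lng[0])))
print('top mid',(M['topL']+M['topR'])/2,'sep',np.linalg.norm(M['topL']-M['topR']),'side mid',(M['sideN']+M['sideF'])/2,np.linalg.norm(M['sideN']-M['sideF']))
E
```

```text
topL [[226.7, 163.0], [231.6, 163.1], [231.7, 184.3], [226.1, 184.5]] [0.6502 0.0323 0.05  ] [0.6474 0.0319 0.05  ] edges [0.0664 0.0149 0.0655 0.0169] yaw 1.008005665468822
topR [[241.1, 162.1], [246.4, 161.9], [246.8, 183.2], [241.6, 183.7]] [ 0.6543 -0.0131  0.05  ] [ 0.6518 -0.0132  0.05  ] edges [0.0666 0.0162 0.0659 0.0161] yaw 2.686572902910821
sideN [[202.2, 203.7], [206.1, 200.8], [220.3, 209.0], [217.4, 212.2]] [0.6461 0.0343 0.05  ] [0.6456 0.0335 0.05  ] edges [0.0619 0.017  0.059  0.0158] yaw 3.670190981193821
sideF [[210.9, 195.0], [214.1, 192.2], [228.2, 199.5], [225.5, 203.1]] [ 0.6505 -0.011   0.05  ] [ 0.6502 -0.0116  0.05  ] edges [0.0605 0.0158 0.0575 0.0174] yaw 4.568451508946596
top mid [0.6522 0.0096 0.05  ] sep 0.04566168576224268 side mid [0.6483 0.0116 0.05  ] 0.04545414582823026
```

Call:
servo_tool --increments '[{"slide": [0,0,0],"spin": -8.3},{"slide": [0,0,0],"spin": -8.3},{"slide": [0,0,0],"spin": -8.3},{"slide": [0,0,0],"spin": -8.3},{"slide": [0,0,0],"spin": -8.3}]' --hand 1

```text
clock: 4.8
position: [0.4399, -0.4395, 0.2382]
ee_rot: [-0.0, 0.995, 0.104, 0.0]
contact_force: [1.1, -0.6, -0.5]
width: 0.0853
```

```bash
python3 -c "
from h import *
go([.4829,.2464,.15],101.6)"
```

```text
t 4.8 pos [ 0.4399 -0.4395  0.2382] yang -78.05 q6 0.465 F [ 1.1 -0.6 -0.5] w 0.0853
 shift tool mm [ 184.  -662.1   88.5] spin 0.3478465453293893
 shift after spin mm [ 180.  -663.2   88.5]
```

Call:
servo_tool --increments '[{"slide": [0.012,-0.044,0.004],"spin": 0.35},{"slide": [0.012,-0.044,0.004],"spin": 0},{"slide": [0.012,-0.044,0.004],"spin": 0},{"slide": [0.012,-0.044,0.004],"spin": 0},{"slide": [0.012,-0.044,0.004],"spin": 0},{"slide": [0.012,-0.044,0.004],"spin": 0},{"slide": [0.012,-0.044,0.004],"spin": 0},{"slide": [0.012,-0.044,0.004],"spin": 0}]'

```text
clock: 5.6
position: [0.4647, -0.0737, 0.2063]
ee_rot: [-0.0, 0.995, 0.098, 0.001]
contact_force: [0.5, -0.1, 0.6]
width: 0.0852
```

Call:
servo_tool --increments '[{"slide": [0.012,-0.044,0.004],"spin": 0},{"slide": [0.012,-0.044,0.004],"spin": 0},{"slide": [0.012,-0.044,0.004],"spin": 0},{"slide": [0.012,-0.044,0.004],"spin": 0},{"slide": [0.012,-0.044,0.004],"spin": 0},{"slide": [0.012,-0.044,0.004],"spin": 0},{"slide": [0,0,0],"spin": 0},{"slide": [0,0,0],"spin": 0}]'

```text
clock: 6.4
position: [0.4833, 0.198, 0.1819]
ee_rot: [0.0, 0.995, 0.099, -0.0]
contact_force: [0.9, -1.3, -0.3]
width: 0.0856
```

```bash
python3 -c "
from h import *
go([.4829,.2464,.07],101.6)"
```

```text
t 6.4 pos [0.4833 0.198  0.1819] yang -78.58 q6 1.627 F [ 0.9 -1.3 -0.3] w 0.0856
 shift tool mm [  9.3 -47.5 111.9] spin -0.17924341219875828
 shift after spin mm [  9.5 -47.5 111.9]
```

Call:
servo_tool --increments '[{"slide": [0.005,-0.024,0.025],"spin": -0.18},{"slide": [0.0045,-0.0235,0.025],"spin": 0},{"slide": [0,0,0.03],"spin": 0},{"slide": [0,0,0.03],"spin": 0},{"slide": [0,0,0],"spin": 0},{"slide": [0,0,0],"spin": 0}]'

```text
clock: 7.0
position: [0.4841, 0.2441, 0.0726]
ee_rot: [0.0, 0.995, 0.099, -0.0]
contact_force: [0.6, 0.2, -0.1]
width: 0.0854
```

```bash
python3 -c "
from h import *
go([.4829,.2464,.010],101.6)
a=eyes.get_image('top');b=eyes.get_image('side')
f=lambda im,x,y:cv2.resize(im[y:y+100,x:x+80],(400,500),interpolation=cv2.INTER_CUBIC)
cv2.imwrite('pics/g1.png',np.hstack([f(a,115,170),f(b,155,215)]))
print(proj('top',[[.4829,.2464,.042]]),proj('side',[[.4829,.2464,.042]]))
"
```

```text
t 7.0 pos [0.4841 0.2441 0.0726] yang -78.67 q6 1.712 F [ 0.6  0.2 -0.1] w 0.0854
 shift tool mm [-0.7 -2.5 62.6] spin -0.27224167597827886
 shift after spin mm [-0.7 -2.5 62.6]
[[156.74098184 227.26734431]] [[204.18607621 283.28087855]]
```

View pics/g1.png

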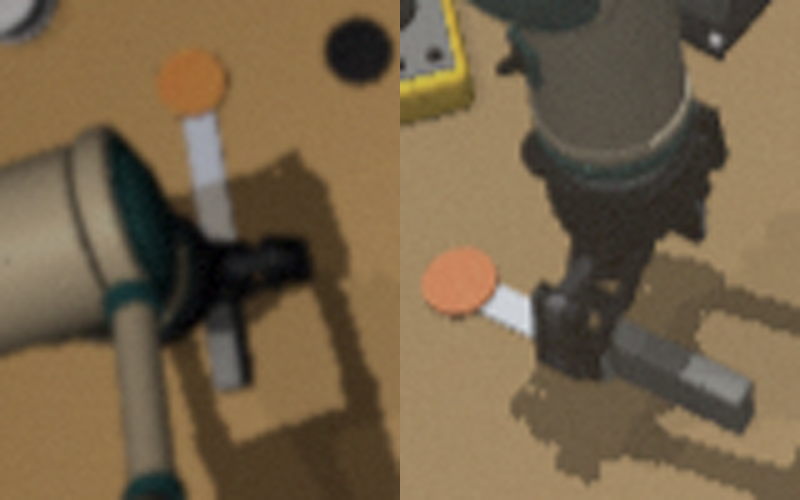

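The fingers straddle the grip block, with the disc clear ahead. I descend and grip.

Call:
servo_tool --increments '[{"slide": [-0.0007,-0.002,0.02],"spin": -0.3},{"slide": [0,0,0.02],"spin": 0},{"slide": [0,0,0.015],"spin": 0},{"slide": [0,0,0.007],"spin": 0},{"slide": [0,0,0],"spin": 0}]'

```text
clock: 7.6
position: [0.4832, 0.2469, 0.0107]
ee_rot: [0.0, 0.995, 0.102, 0.0]
contact_force: [0.2, 0.2, 0.9]
width: 0.0853
```

Call:
servo_tool --increments '[{"slide": [0,0,0],"spin": 0},{"slide": [0,0,0],"spin": 0},{"slide": [0,0,0],"spin": 0},{"slide": [0,0,0],"spin": 0},{"slide": [0,0,0],"spin": 0},{"slide": [0,0,0],"spin": 0}]' --hand 0 --newtons 60

```text
clock: 8.2
position: [0.4832, 0.2471, 0.0108]
ee_rot: [-0.0, 0.995, 0.102, 0.0]
contact_force: [-0.8, -0.5, 3.8]
width: 0.0171
```

```bash
python3 -c "
from h import *
go([.4829,.2464,.010],101.6)"
```

```text
t 8.2 pos [0.4832 0.2471 0.0108] yang -78.29 q6 1.711 F [-0.8 -0.5  3.8] w 0.0171
 shift tool mm [-0.5  0.6  0.8] spin 0.11408686250513256
 shift after spin mm [-0.5  0.6  0.8]
```

Call:
servo_tool --increments '[{"slide": [0,0,-0.004],"spin": 0},{"slide": [0,0,-0.008],"spin": 0},{"slide": [0,0,-0.012],"spin": 0},{"slide": [0,0,-0.015],"spin": 0},{"slide": [0,0,-0.015],"spin": 0},{"slide": [0,0,-0.012],"spin": 0},{"slide": [0,0,-0.008],"spin": 0},{"slide": [0,0,-0.004],"spin": 0}]' --newtons 80

```text
clock: 9.0
position: [0.4832, 0.2471, 0.0893]
ee_rot: [-0.0, 0.995, 0.102, 0.001]
contact_force: [0.8, -0.9, -2.0]
width: 0.0169
```

Call:
servo_tool --increments '[{"slide": [0,0,0],"spin": 0},{"slide": [0,0,0],"spin": 0}]'

```text
clock: 9.2
position: [0.4824, 0.2468, 0.0878]
ee_rot: [0.0, 0.995, 0.102, -0.001]
contact_force: [0.8, 0.0, -2.5]
width: 0.0169
```

```bash
python3 - <<'E'
from geo import *
np.set_printoptions(precision=4,suppress=True)
go([.4829,.2464,.010],101.6)
T=eyes.get_image('top');S=eyes.get_image('side');cv2.imwrite('pics/t3.png',T);cv2.imwrite('pics/s3.png',S)
f=lambda im,x,y:cv2.resize(im[y:y+100,x:x+80],(400,500),interpolation=cv2.INTER_CUBIC)
cv2.imwrite('pics/g2.png',np.hstack([f(T,115,150),f(S,145,195)]))
P={}
for n,im,win in(('top',T,(130,160,45,45)),('side',S,(135,225,55,55))):
    d=mask(im,(10,160,110),(18,255,255)) if n=='top' else mask(im,(5,115,150),(14,255,255))
    cc=biggest(d,win)[0]; P[n]=ctr(cc); print(n,P[n],cv2.contourArea(cc))
print('disc top centre',tri(P['side'],P['top']))
E
```

```text
t 9.2 pos [0.4824 0.2468 0.0878] yang -78.29 q6 1.711 F [ 0.8  0.  -2.5] w 0.0169
 shift tool mm [ 0.5  0.5 77.8] spin 0.11195022159472501
 shift after spin mm [ 0.5  0.5 77.8]
top [147.1404 182.7746] 123.5
side [162.3344 257.1079] 154.5
disc top centre (array([0.6128, 0.273 , 0.0804]), np.float64(0.00010047534202699531))
```

View pics/g2.png

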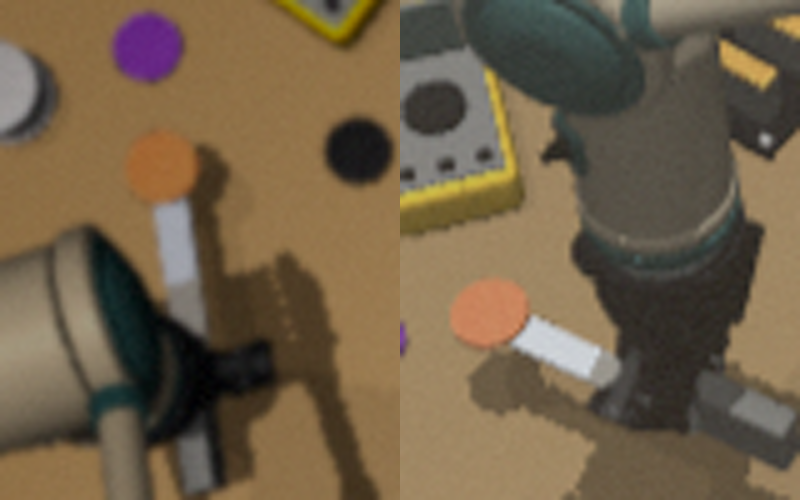

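Call:
servo_tool --increments '[{"slide": [0,0,0],"spin": 0.6},{"slide": [0,0,0],"spin": 1.2},{"slide": [0,0,0],"spin": 1.2},{"slide": [0,0,0],"spin": 1.2},{"slide": [0,0,0],"spin": 1.2},{"slide": [0,0,0],"spin": 0.7},{"slide": [0,0,0],"spin": 0}]' --newtons 110

```text
clock: 10.0
position: [0.4828, 0.247, 0.0883]
ee_rot: [0.0, 0.999, 0.049, 0.0]
contact_force: [-0.1, -0.0, -1.9]
width: 0.0162
```

```bash
python3 -c "
from h import *
go([.5166,-.0021,.0878],95.5)"
```

```text
t 10.0 pos [0.4828 0.247  0.0883] yang -84.41 q6 1.818 F [-0.1 -0.  -1.9] w 0.0162
 shift tool mm [  9.3 251.2   0.5] spin 0.09185029157535496
 shift after spin mm [  9.7 251.2   0.5]
```

Call:
servo_tool --increments '[{"slide": [0.0007,0.005,-0.001],"spin": 0},{"slide": [0.0007,0.01,0],"spin": 0},{"slide": [0.0007,0.015,0],"spin": 0},{"slide": [0.0007,0.02,0],"spin": 0},{"slide": [0.0007,0.025,0],"spin": 0},{"slide": [0.0007,0.025,0],"spin": 0},{"slide": [0.0007,0.025,0],"spin": 0},{"slide": [0.0007,0.025,0],"spin": 0}]'

```text
clock: 10.8
position: [0.503, 0.096, 0.0893]
ee_rot: [0.0, 0.999, 0.049, -0.0]
contact_force: [0.1, 0.8, -2.4]
width: 0.0166
```

Call:
servo_tool --increments '[{"slide": [0.0007,0.025,0],"spin": 0},{"slide": [0.0007,0.025,0],"spin": 0},{"slide": [0.0007,0.02,0],"spin": 0},{"slide": [0.0007,0.015,0],"spin": 0},{"slide": [0.0007,0.01,0],"spin": 0},{"slide": [0.0007,0.006,0],"spin": 0},{"slide": [0,0,0],"spin": 0},{"slide": [0,0,0],"spin": 0}]'

```text
clock: 11.6
position: [0.517, -0.0014, 0.0892]
ee_rot: [-0.0, 0.999, 0.049, -0.0]
contact_force: [0.0, -0.7, -1.8]
width: 0.0164
```

```bash
cat > d.py <<'E'
from geo import *
np.set_printoptions(precision=4,suppress=True)
def disc(tag,wt,ws,ct=None,cs=None):
    T=eyes.get_image('top');S=eyes.get_image('side');cv2.imwrite(f'pics/t{tag}.png',T);cv2.imwrite(f'pics/s{tag}.png',S)
    f=lambda im,x,y:cv2.resize(im[y:y+100,x:x+80],(400,500),interpolation=cv2.INTER_CUBIC)
    cv2.imwrite(f'pics/g{tag}.png',np.hstack([f(T,*ct),f(S,*cs)]))
    P={}
    for n,im,win in(('top',T,wt),('side',S,ws)):
        d=mask(im,(9,160,80),(18,255,255)) if n=='top' else mask(im,(3,115,110),(14,255,255))
        cc=biggest(d,win)[0]; P[n]=ctr(cc); print(n,P[n],cv2.contourArea(cc),cv2.boundingRect(cc))
    print('disc top centre',tri(P['side'],P['top']))
E
python3 - <<'E'
from d import *
go([.5166,-.0021,.0878],95.5)
disc(4,(215,150,50,50),(180,165,70,60),(200,130),(175,155))
E
```

```text
t 11.6 pos [ 0.517  -0.0014  0.0892] yang -84.38 q6 1.335 F [ 0.  -0.7 -1.8] w 0.0164
 shift tool mm [-0.4  0.7  1.4] spin 0.12292772200106583
 shift after spin mm [-0.4  0.7  1.4]
top [235.7978 172.3142] 122.0 (229, 166, 14, 13)
side [215.1149 194.9709] 103.0 (209, 190, 14, 11)
disc top centre (array([0.6497, 0.0101, 0.082 ]), np.float64(0.0005241880886306622))
```

View pics/g4.png

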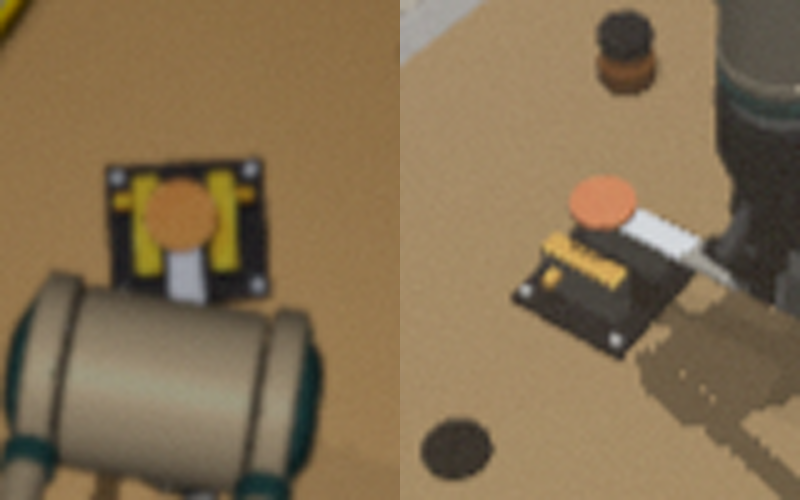

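The disc reads (0.650, 0.010), within 1 mm of the nest at (0.649, 0.010), and the blade is in line with the gap. I lower it now.

Call:
servo_tool --increments '[{"slide": [-0.0005,0,0.004],"spin": 0},{"slide": [0,0,0.006],"spin": 0},{"slide": [0,0,0.006],"spin": 0},{"slide": [0,0,0.004],"spin": 0},{"slide": [0,0,0.002],"spin": 0},{"slide": [0,0,0.002],"spin": 0},{"slide": [0,0,0.002],"spin": 0},{"slide": [0,0,0.002],"spin": 0}]'

```text
clock: 12.5
position: [0.5168, -0.002, 0.0612]
ee_rot: [0.0, 0.999, 0.049, 0.0]
contact_force: [0.3, -0.6, -1.1]
width: 0.0165
```

Call:
servo_tool --increments '[{"slide": [0,0,0.002],"spin": 0},{"slide": [0,0,0.002],"spin": 0},{"slide": [0,0,0.002],"spin": 0},{"slide": [0,0,0.003],"spin": 0},{"slide": [0,0,0.003],"spin": 0},{"slide": [0,0,0],"spin": 0},{"slide": [0,0,0],"spin": 0}]'

```text
clock: 13.2
position: [0.5167, -0.0019, 0.0492]
ee_rot: [0.0, 0.999, 0.049, -0.0]
contact_force: [-0.7, -0.7, -1.5]
width: 0.0164
```

```bash
python3 - <<'E'
from d import *
go([.5166,-.0021,.0878],95.5)
disc(5,(215,150,50,50),(180,165,70,60),(200,130),(175,155))
E
```

```text
t 13.2 pos [ 0.5167 -0.0019  0.0492] yang -84.39 q6 1.335 F [-0.7 -0.7 -1.5] w 0.0164
 shift tool mm [ -0.1   0.2 -38.6] spin 0.11319442299765115
 shift after spin mm [ -0.1   0.2 -38.6]
top [236.0709 174.1031] 103.5 (230, 169, 13, 11)
side [215.8234 201.4396] 92.5 (210, 197, 13, 10)
disc top centre (array([0.6489, 0.0105, 0.0507]), np.float64(0.0009803242035259369))
```

View pics/g5.png

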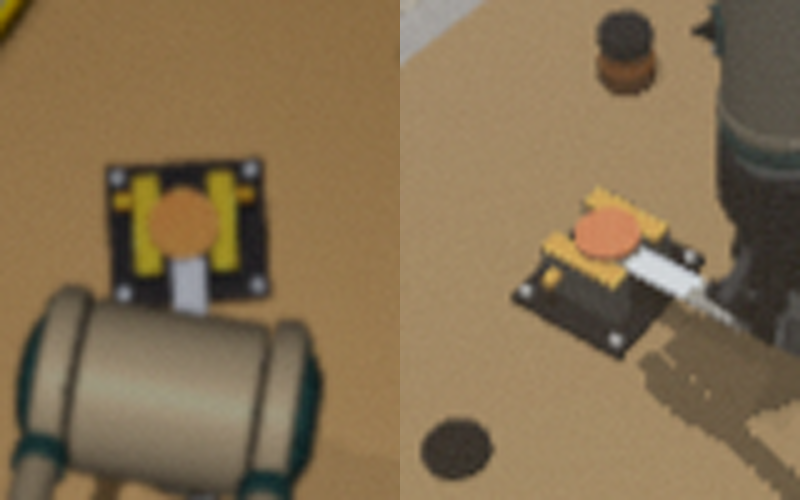

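The disc sits across both rails, centred at top (236,174) between the rails, and the blade is below them. I withdraw the paddle now.

Call:
servo_tool --increments '[{"slide": [0,0,0.004],"spin": 0},{"slide": [-0.005,0,0],"spin": 0},{"slide": [-0.01,0,0],"spin": 0},{"slide": [-0.015,0,0],"spin": 0},{"slide": [-0.02,0,0],"spin": 0},{"slide": [-0.02,0,0],"spin": 0},{"slide": [-0.015,0,0],"spin": 0},{"slide": [-0.005,0,0],"spin": 0}]'

```text
clock: 14.1
position: [0.4239, -0.0104, 0.0451]
ee_rot: [-0.0, 0.999, 0.049, -0.001]
contact_force: [-0.1, -0.8, -1.4]
width: 0.0162
```

Call:
servo_tool --increments '[{"slide": [0,-0.01,0],"spin": 0},{"slide": [0,-0.02,0],"spin": 0},{"slide": [0,-0.02,0],"spin": 0},{"slide": [0,-0.01,0],"spin": 0},{"slide": [0,0,0.01],"spin": 0},{"slide": [0,0,0.01],"spin": 0},{"slide": [0,0,0.006],"spin": 0},{"slide": [0,0,0],"spin": 0}]'

```text
clock: 14.9
position: [0.4203, 0.0485, 0.018]
ee_rot: [-0.0, 0.999, 0.049, -0.001]
contact_force: [-0.3, 0.0, -0.9]
width: 0.0166
```

```bash
python3 - <<'E'
from d import *
go([.5166,-.0021,.0108],95.5)
disc(6,(215,150,50,50),(180,165,70,60),(185,150),(175,175))
E
```

```text
t 14.9 pos [0.4203 0.0485 0.018 ] yang -84.43 q6 1.424 F [-0.3  0.  -0.9] w 0.0166
 shift tool mm [90.9 59.7  6.9] spin 0.06631825810970327
 shift after spin mm [91.  59.6  6.9]
top [236.0016 174.1286] 105.0 (230, 168, 13, 14)
side [215.8574 201.4831] 93.5 (210, 197, 13, 10)
disc top centre (array([0.6487, 0.0106, 0.0507]), np.float64(0.0011614132556268713))
```

View pics/g6.png

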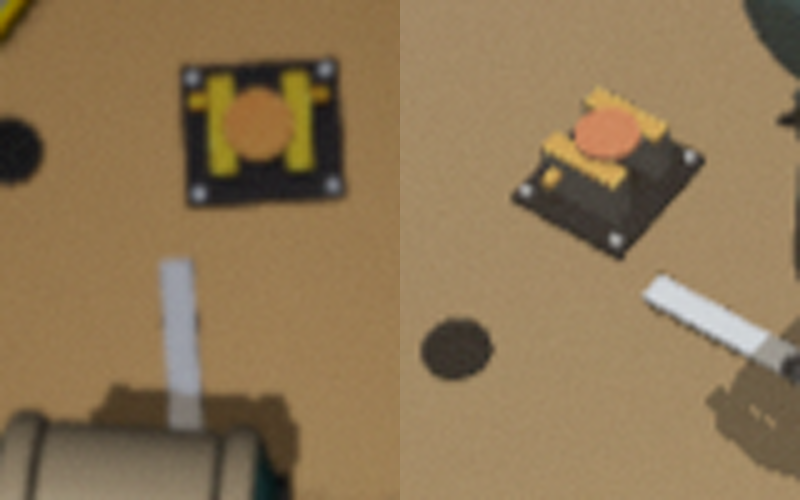

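The disc stayed centred on the rails, at top (236,174) and side (216,201), and the blade is clear. I lay the paddle down.

Call:
servo_tool --increments '[{"slide": [0,0,0.002],"spin": 0},{"slide": [0,0,0.002],"spin": 0},{"slide": [0,0,0.002],"spin": 0},{"slide": [0,0,0.001],"spin": 0},{"slide": [0,0,0],"spin": 0}]' --newtons 40

```text
clock: 15.5
position: [0.4211, 0.049, 0.0122]
ee_rot: [0.0, 0.999, 0.049, -0.0]
contact_force: [-0.6, -0.2, -2.1]
width: 0.0166
```

Call:
servo_tool --increments '[{"slide": [0,0,0],"spin": 0},{"slide": [0,0,0],"spin": 0},{"slide": [0,0,0],"spin": 0},{"slide": [0,0,0],"spin": 0}]' --hand 1

```text
clock: 15.9
position: [0.4214, 0.049, 0.0124]
ee_rot: [0.0, 0.999, 0.049, 0.0]
contact_force: [0.1, -0.1, -0.0]
width: 0.0737
```

Call:
servo_tool --increments '[{"slide": [0,0,-0.02],"spin": 0},{"slide": [0,0,-0.04],"spin": 0},{"slide": [0,0,-0.04],"spin": 0},{"slide": [0,0,-0.04],"spin": 0},{"slide": [0,0,-0.04],"spin": 0},{"slide": [0,0,0],"spin": 0}]'

```text
clock: 16.5
position: [0.425, 0.0489, 0.1976]
ee_rot: [0.001, 0.999, 0.049, 0.006]
contact_force: [0.9, -0.0, 0.6]
width: 0.0856
```

```bash
python3 - <<'E'
from d import *
go([.5241,-.2979,.20],60.1)
disc(7,(215,150,50,50),(180,165,70,60),(185,175),(195,195))
E
```

```text
t 16.5 pos [0.425  0.0489 0.1976] yang -84.38 q6 1.424 F [ 0.9 -0.   0.6] w 0.0856
 shift tool mm [ 64.7 354.8  -1. ] spin 35.518281081143556
 shift after spin mm [258.8 251.2   1.1]
top [235.9575 174.0959] 106.0 (230, 168, 13, 14)
side [215.8574 201.4831] 93.5 (210, 197, 13, 10)
disc top centre (array([0.6488, 0.0107, 0.0508]), np.float64(0.0013178924853636362))
```

View pics/g7.png

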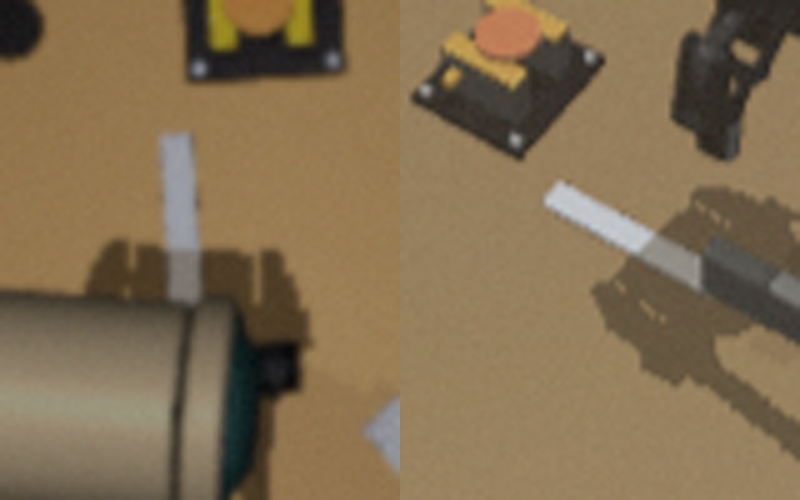

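Paddle flat, disc unchanged. Next I go to the mushroom, with the jaws about 20° before level.

Call:
servo_tool --increments '[{"slide": [0,0.02,0],"spin": 7.8},{"slide": [0,0.03,0],"spin": 7.8},{"slide": [0.016,0.04,0],"spin": 0},{"slide": [0.02,0.04,0],"spin": 0},{"slide": [0.02,0.04,0],"spin": 0},{"slide": [0.02,0.04,0],"spin": 0},{"slide": [0.02,0.04,0],"spin": 0},{"slide": [0,0,0],"spin": 0}]' --hand 0.72 --newtons 20

```text
clock: 17.4
position: [0.4829, -0.2195, 0.1899]
ee_rot: [0.001, 0.996, -0.089, -0.001]
contact_force: [-0.3, 0.8, 0.6]
width: 0.0613
```

```bash
python3 - <<'E'
from d import *
go([.543,-.3085,.15],80)
E
```

```text
t 17.4 pos [ 0.4829 -0.2195  0.1899] yang -100.24 q6 1.194 F [-0.3  0.8  0.6] w 0.0613
 shift tool mm [75.  76.8 39.9] spin -0.23659627475069556
 shift after spin mm [74.7 77.1 39.9]
```

Call:
servo_tool --increments '[{"slide": [0.025,0.025,0],"spin": 0},{"slide": [0.025,0.026,0],"spin": 0},{"slide": [0.025,0.026,0.01],"spin": 0},{"slide": [0,0,0.02],"spin": 0},{"slide": [0,0,0.01],"spin": 0},{"slide": [0,0,0],"spin": 0},{"slide": [0,0,0],"spin": 0}]'

```text
clock: 18.1
position: [0.5418, -0.3021, 0.1519]
ee_rot: [-0.001, 0.996, -0.087, -0.001]
contact_force: [0.5, -0.2, 0.5]
width: 0.0613
```

```bash
python3 - <<'E'
from d import *
go([.543,-.3085,.089],80)
T=eyes.get_image('top');S=eyes.get_image('side')
f=lambda im,x,y:cv2.resize(im[y:y+100,x:x+80],(400,500),interpolation=cv2.INTER_CUBIC)
cv2.imwrite('pics/g8.png',np.hstack([f(T,305,150),f(S,255,90)]))
E
```

```text
t 18.1 pos [ 0.5418 -0.3021  0.1519] yang -99.95 q6 1.123 F [ 0.5 -0.2  0.5] w 0.0613
 shift tool mm [ 2.4  6.1 62.9] spin 0.05334889086290673
 shift after spin mm [ 2.4  6.1 62.9]
```

View pics/g8.png

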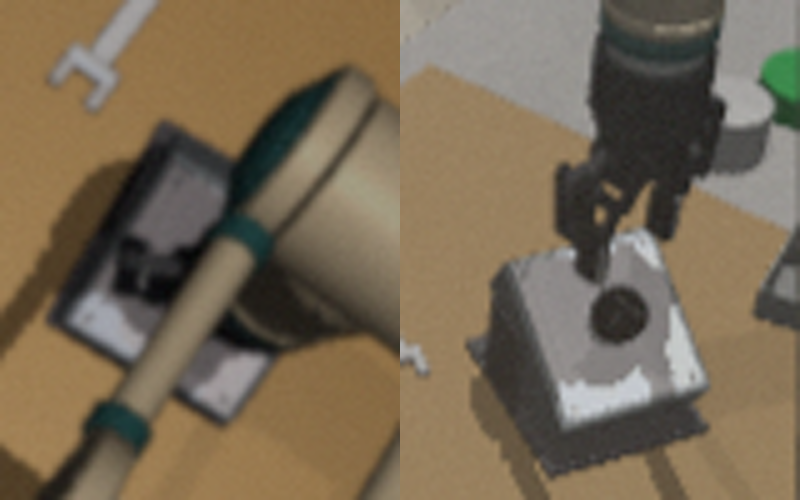

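The fingers stand above and astride the head, at side crop (618,315). I recentre and descend in stages, watching the force.

Call:
servo_tool --increments '[{"slide": [0.002,0.005,0.01],"spin": 0},{"slide": [0,0,0.012],"spin": 0},{"slide": [0,0,0.01],"spin": 0},{"slide": [0,0,0],"spin": 0}]'

```text
clock: 18.6
position: [0.5421, -0.3077, 0.1179]
ee_rot: [-0.001, 0.996, -0.087, -0.002]
contact_force: [-0.5, 0.2, 0.0]
width: 0.0612
```

```bash
python3 - <<'E'
from d import *
go([.543,-.3085,.091],80)
E
```

```text
t 18.6 pos [ 0.5421 -0.3077  0.1179] yang -100.0 q6 1.118 F [-0.5  0.2  0. ] w 0.0612
 shift tool mm [ 1.1  0.7 26.9] spin 0.004811929087622957
 shift after spin mm [ 1.1  0.7 26.9]
```

Call:
servo_tool --increments '[{"slide": [0.001,0.001,0.01],"spin": 0},{"slide": [0,0,0.01],"spin": 0},{"slide": [0,0,0.005],"spin": 0},{"slide": [0,0,0.002],"spin": 0},{"slide": [0,0,0],"spin": 0}]'

```text
clock: 19.1
position: [0.5442, -0.3096, 0.0929]
ee_rot: [-0.0, 0.996, -0.087, -0.0]
contact_force: [-0.3, 0.3, -1.0]
width: 0.0614
```

Call:
servo_tool --increments '[{"slide": [0,0,0],"spin": 0},{"slide": [0,0,0],"spin": 0},{"slide": [0,0,0],"spin": 0},{"slide": [0,0,0],"spin": 0}]' --hand 0 --newtons 20

```text
clock: 19.5
position: [0.5449, -0.3068, 0.0944]
ee_rot: [-0.002, 0.996, -0.088, 0.0]
contact_force: [1.3, 7.1, 3.9]
width: 0.0387
```

```bash
python3 - <<'E'
from d import *
go([.543,-.3085,.089],80)
print(manip.get_state()['moment'])
E
```

```text
t 19.5 pos [ 0.5449 -0.3068  0.0944] yang -100.06 q6 1.117 F [1.3 7.1 3.9] w 0.0387
 shift tool mm [-1.6  2.   5.3] spin -0.05935052308922195
 shift after spin mm [-1.6  2.   5.3]
[ 1.2133 -0.176  -0.1077]
```

Call:
servo_tool --increments '[{"slide": [0,-0.0025,0],"spin": 0},{"slide": [0,0,0],"spin": 4},{"slide": [0,0,-0.0003],"spin": 6}]'

```text
clock: 19.8
position: [0.5451, -0.3066, 0.0944]
ee_rot: [-0.0, 0.985, -0.175, 0.0]
contact_force: [0.6, 1.1, 1.1]
width: 0.0385
```

```bash
python3 - <<'E'
from d import *
go([.543,-.3085,.089],80)
print(manip.get_state()['moment'])
E
```

```text
t 19.8 pos [ 0.5451 -0.3066  0.0944] yang -110.16 q6 1.298 F [0.6 1.1 1.1] w 0.0385
 shift tool mm [-1.3  2.6  5.4] spin -10.156759895160917
 shift after spin mm [-1.8  2.3  5.4]
[ 0.6071 -0.2994  0.2483]
```

Call:
servo_tool --increments '[{"slide": [0,0,-0.0004],"spin": 8},{"slide": [0,0,-0.0004],"spin": 8},{"slide": [0,0,-0.0004],"spin": 8},{"slide": [0,0,-0.0004],"spin": 8},{"slide": [0,0,0],"spin": 0}]'

```text
clock: 20.3
position: [0.5442, -0.3075, 0.0953]
ee_rot: [0.0, 0.899, -0.438, -0.0]
contact_force: [-2.6, -0.7, 0.4]
width: 0.0384
```

```bash
python3 - <<'E'
from d import *
go([.543,-.3085,.089],80)
print(manip.get_state()['moment'])
T=eyes.get_image('top');S=eyes.get_image('side')
f=lambda im,x,y:cv2.resize(im[y:y+50,x:x+40],(400,500),interpolation=cv2.INTER_CUBIC)
cv2.imwrite('pics/g9.png',np.hstack([f(T,325,180),f(S,275,120)]))
E
```

```text
t 20.3 pos [ 0.5442 -0.3075  0.0953] yang -141.93 q6 1.853 F [-2.6 -0.7  0.4] w 0.0384
 shift tool mm [0.1 1.6 6.3] spin -41.92609616794104
 shift after spin mm [-1.   1.2  6.3]
[0.2599 0.0084 0.2388]
```

View pics/g9.png

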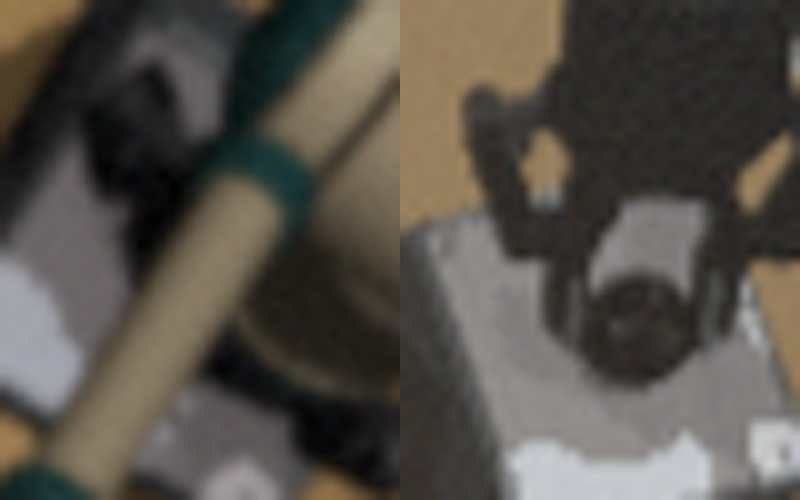

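Call:
servo_tool --increments '[{"slide": [0,0,-0.0006],"spin": 8},{"slide": [0,0,-0.0006],"spin": 6},{"slide": [0,0,0],"spin": 0}]'

```text
clock: 20.7
position: [0.5434, -0.3078, 0.096]
ee_rot: [0.001, 0.839, -0.543, -0.001]
contact_force: [-4.0, -2.6, -1.8]
width: 0.0385
```

Call:
servo_tool --increments '[{"slide": [0,0,0],"spin": 0},{"slide": [0,0,-0.004],"spin": 0},{"slide": [0,0,0],"spin": -7},{"slide": [0,0,0],"spin": -8.5},{"slide": [0,0,0],"spin": -8.5},{"slide": [0,0,0],"spin": -8.5},{"slide": [0,0,0],"spin": -8.5},{"slide": [0,0,0],"spin": -8.5}]' --hand 0.72

```text
clock: 21.5
position: [0.5459, -0.3074, 0.1012]
ee_rot: [0.0, 0.99, -0.14, 0.001]
contact_force: [0.1, -0.2, 0.5]
width: 0.0615
```

Call:
servo_tool --increments '[{"slide": [0,0,0.002],"spin": -6},{"slide": [0,0,0.002],"spin": 0},{"slide": [0,0,0],"spin": 0}]'

```text
clock: 21.8
position: [0.5452, -0.3072, 0.0966]
ee_rot: [0.0, 0.996, -0.092, 0.0]
contact_force: [0.9, 0.6, 0.6]
width: 0.0616
```

```bash
python3 - <<'E'
from d import *
go([.5440,-.307,.093],80)
print(manip.get_state()['moment'])
T=eyes.get_image('top');S=eyes.get_image('side')
f=lambda im,x,y:cv2.resize(im[y:y+50,x:x+40],(400,500),interpolation=cv2.INTER_CUBIC)
cv2.imwrite('pics/g10.png',np.hstack([f(T,325,180),f(S,275,120)]))
E
```

```text
t 21.8 pos [ 0.5452 -0.3072  0.0966] yang -100.57 q6 1.131 F [0.9 0.6 0.6] w 0.0616
 shift tool mm [-1.3 -0.   3.6] spin -0.5685033997606297
 shift after spin mm [-1.3 -0.   3.6]
[-0.0091  0.0134  0.0211]
```

View pics/g10.png

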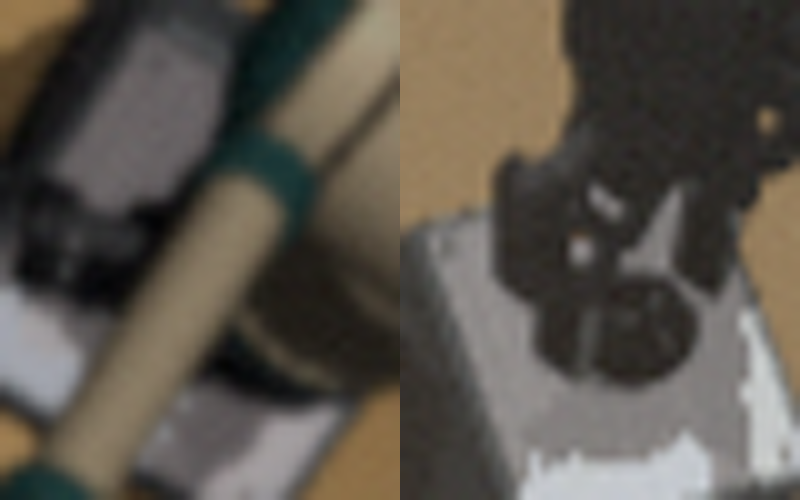

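Second stroke: regrip and twist.

Call:
servo_tool --increments '[{"slide": [-0.002,0,0.001],"spin": 0},{"slide": [0,0,0],"spin": 0},{"slide": [0,0,0],"spin": 0},{"slide": [0,0,0],"spin": 0}]' --hand 0 --newtons 20

```text
clock: 22.3
position: [0.5427, -0.3062, 0.0956]
ee_rot: [-0.001, 0.996, -0.092, -0.0]
contact_force: [-0.0, 3.6, 2.3]
width: 0.0387
```

Call:
servo_tool --increments '[{"slide": [0,0,0],"spin": 5},{"slide": [0,0,-0.0004],"spin": 8},{"slide": [0,0,-0.0004],"spin": 8},{"slide": [0,0,-0.0004],"spin": 8},{"slide": [0,0,-0.0004],"spin": 8},{"slide": [0,0,-0.0006],"spin": 8},{"slide": [0,0,-0.0006],"spin": 8},{"slide": [0,0,0],"spin": 0}]'

```text
clock: 23.1
position: [0.5419, -0.3065, 0.0977]
ee_rot: [0.0, 0.851, -0.526, -0.001]
contact_force: [-2.4, 2.4, -1.6]
width: 0.0388
```

```bash
python3 - <<'E'
from d import *
go([.5440,-.307,.093],80)
print(manip.get_state()['moment'])
T=eyes.get_image('top');S=eyes.get_image('side')
f=lambda im,x,y:cv2.resize(im[y:y+50,x:x+40],(400,500),interpolation=cv2.INTER_CUBIC)
cv2.imwrite('pics/g11.png',np.hstack([f(T,325,180),f(S,275,120)]))
E
```

```text
t 23.1 pos [ 0.5419 -0.3065  0.0977] yang -153.45 q6 2.052 F [-2.4  2.4 -1.6] w 0.0388
 shift tool mm [ 1.4 -1.7  4.7] spin -53.45189526276002
 shift after spin mm [2.2 0.1 4.7]
[0.4169 0.0923 0.1163]
```

View pics/g11.png

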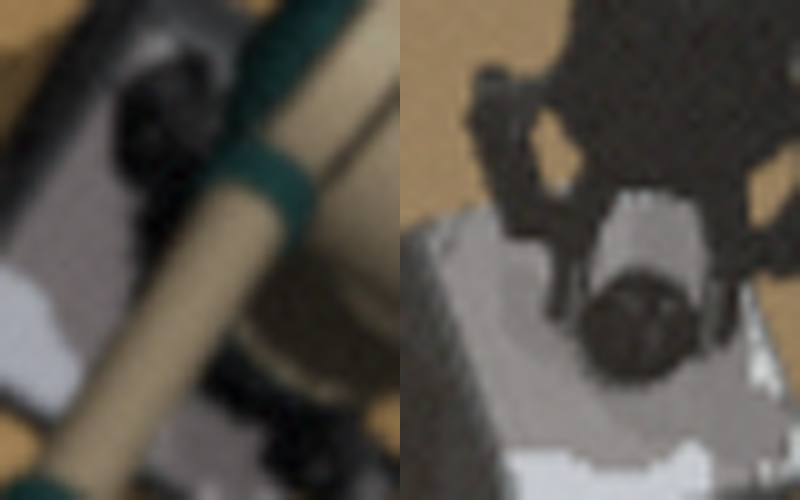

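Third stroke: release, rotate back, regrip.

Call:
servo_tool --increments '[{"slide": [0,0,0],"spin": 0},{"slide": [0,0,-0.005],"spin": 0},{"slide": [0,0,0],"spin": -7},{"slide": [0,0,0],"spin": -8.5},{"slide": [0,0,0],"spin": -8.5},{"slide": [0,0,0],"spin": -8.5},{"slide": [0,0,0],"spin": -8.5},{"slide": [0,0,0],"spin": -8.5}]' --hand 0.72

```text
clock: 24.0
position: [0.5438, -0.3078, 0.1041]
ee_rot: [0.001, 0.993, -0.118, 0.001]
contact_force: [0.0, 0.4, 0.6]
width: 0.0615
```

```bash
python3 - <<'E'
from d import *
go([.5420,-.306,.096],80)
T=eyes.get_image('top');S=eyes.get_image('side')
f=lambda im,x,y:cv2.resize(im[y:y+50,x:x+40],(400,500),interpolation=cv2.INTER_CUBIC)
cv2.imwrite('pics/g12.png',np.hstack([f(T,325,180),f(S,275,120)]))
E
```

```text
t 24.0 pos [ 0.5438 -0.3078  0.1041] yang -103.59 q6 1.182 F [0.  0.4 0.6] w 0.0615
 shift tool mm [-2.2 -1.4  8. ] spin -3.5921927579611292
 shift after spin mm [-2.1 -1.5  8. ]
```

View pics/g12.png

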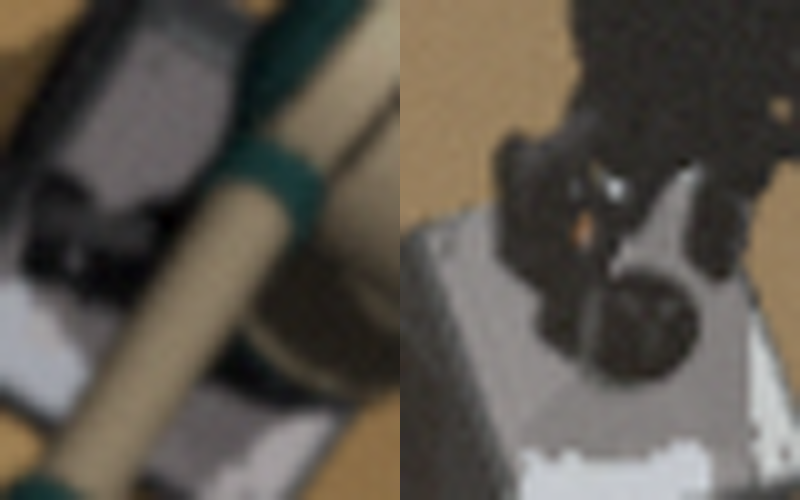

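Call:
servo_tool --increments '[{"slide": [-0.001,-0.001,0.004],"spin": 0},{"slide": [0,0,0.003],"spin": 0},{"slide": [0,0,0],"spin": 0},{"slide": [0,0,0],"spin": 0},{"slide": [0,0,0],"spin": 0},{"slide": [0,0,0],"spin": 0}]' --hand 0 --newtons 20

```text
clock: 24.7
position: [0.5427, -0.3059, 0.0974]
ee_rot: [0.0, 0.992, -0.123, 0.001]
contact_force: [-1.4, 0.4, 5.6]
width: 0.0391
```

Call:
servo_tool --increments '[{"slide": [0,0,0],"spin": 5},{"slide": [0,0,-0.0005],"spin": 8},{"slide": [0,0,-0.0005],"spin": 8},{"slide": [0,0,-0.0005],"spin": 8},{"slide": [0,0,-0.0005],"spin": 8},{"slide": [0,0,0],"spin": 0}]'

```text
clock: 25.3
position: [0.5421, -0.3069, 0.0989]
ee_rot: [0.001, 0.903, -0.431, 0.001]
contact_force: [-1.5, -3.1, 5.6]
width: 0.0384
```

```bash
python3 - <<'E'
from d import *
go([.5420,-.306,.096],80)
print(manip.get_state()['moment'])
E
```

```text
t 25.3 pos [ 0.5421 -0.3069  0.0989] yang -141.0 q6 1.836 F [-1.5 -3.1  5.6] w 0.0384
 shift tool mm [-0.8 -0.5  2.9] spin -40.998817011050846
 shift after spin mm [-0.3 -0.9  2.9]
[-0.2146  0.0811  0.1339]
```

Call:
servo_tool --increments '[{"slide": [0,0,-0.001],"spin": 0},{"slide": [0,0,-0.001],"spin": 0},{"slide": [0,0,0],"spin": 0}]'

```text
clock: 25.6
position: [0.5412, -0.3064, 0.1008]
ee_rot: [0.001, 0.903, -0.429, -0.0]
contact_force: [-4.9, -3.2, 6.5]
width: 0.039
```

Call:
servo_tool --increments '[{"slide": [0,0,0],"spin": 0},{"slide": [0,0,-0.005],"spin": 0},{"slide": [0,0,-0.02],"spin": 0},{"slide": [0,0,-0.03],"spin": 0},{"slide": [0,0,-0.03],"spin": -8},{"slide": [0,0,-0.03],"spin": -8},{"slide": [0,0,-0.01],"spin": -8},{"slide": [0,0,0],"spin": -8}]' --hand 0.8

```text
clock: 26.4
position: [0.5435, -0.3057, 0.2278]
ee_rot: [0.001, 0.987, -0.162, 0.002]
contact_force: [-0.4, -1.3, -0.5]
width: 0.0685
```

Call:
servo_tool --increments '[{"slide": [-0.02,0.03,0],"spin": -8},{"slide": [-0.02,0.04,0],"spin": 0},{"slide": [-0.02,0.04,0],"spin": 0},{"slide": [-0.02,0.04,0],"spin": 0},{"slide": [0,0,0],"spin": 0}]'

```text
clock: 26.9
position: [0.4287, -0.4379, 0.2249]
ee_rot: [0.001, 0.995, -0.098, -0.001]
contact_force: [-0.1, 0.8, 0.2]
width: 0.0683
```

```bash
python3 - <<'E'
from d import *
go([.5420,-.306,.096],80)
disc(13,(215,150,50,50),(180,165,70,60),(185,150),(175,175))
T=cv2.imread('pics/t13.png');S=cv2.imread('pics/s13.png')
def c(im,x,y): return cv2.resize(im[y:y+75,x:x+100],(400,300),interpolation=cv2.INTER_CUBIC)
T0=cv2.imread('pics/t2.png');S0=cv2.imread('pics/s2.png')
T1=cv2.imread('pics/top0.png');S1=cv2.imread('pics/side0.png')
cv2.imwrite('pics/c13.png',np.vstack([np.hstack([c(T,295,165),c(S,250,120)]),np.hstack([c(T1,295,165),c(S1,250,120)])]))
E
```

```text
t 26.9 pos [ 0.4287 -0.4379  0.2249] yang -101.25 q6 0.859 F [-0.1  0.8  0.2] w 0.0683
 shift tool mm [  85.6 -151.7  128.5] spin -1.254201138416363
 shift after spin mm [  88.9 -149.8  128.5]
top [235.9628 174.3473] 107.5 (230, 169, 13, 13)
side [215.8574 201.4831] 93.5 (210, 197, 13, 10)
disc top centre (array([0.6482, 0.0108, 0.0513]), np.float64(0.0006692295164345287))
```

View pics/c13.png

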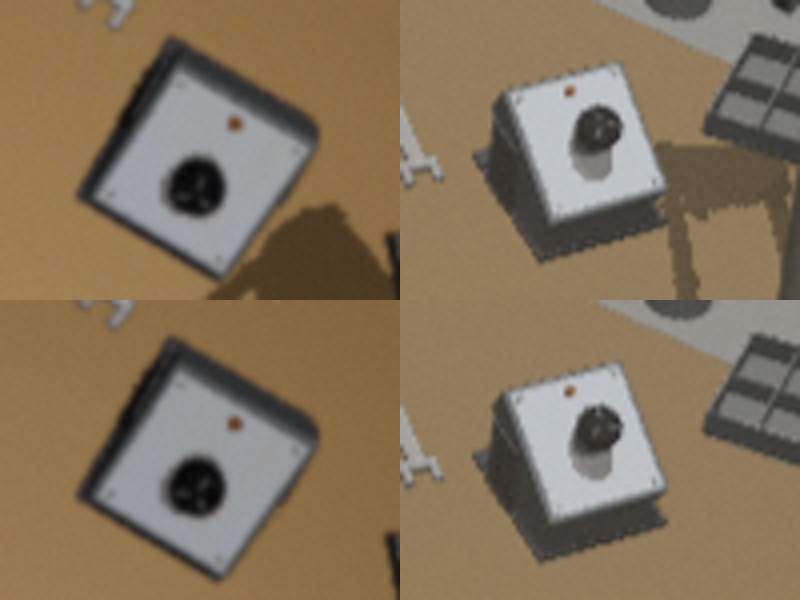

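```bash
python3 - <<'E'
from d import *
for n,fs,win,th in(('side',('side0','s2','s13'),(288,142,22,20),80),('top',('top0','t2','t13'),(332,200,25,25),60)):
    for f in fs:
        im=cv2.imread(f'pics/{f}.png'); k=mask(im,(0,0,0),(180,255,th))
        cc=biggest(k,win)[0]; print(f,ctr(cc),cv2.contourArea(cc))
T=cv2.imread('pics/t13.png');T0=cv2.imread('pics/top0.png')
d=(cv2.absdiff(T,T0).max(2)>45).astype(np.uint8)*255
cv2.imwrite('pics/f13.png',T)
for c in biggest(d,(0,0,512,384))[:8]: print(cv2.boundingRect(c))
E
```

```text
side0 [298.7834 152.5456] 78.5
s2 [298.2266 152.9564] 76.5
s13 [298.8942 152.1956] 83.5
top0 [343.6135 211.3787] 128.5
t2 [343.9108 210.5219] 114.0
t13 [343.6418 211.4013] 127.5
(291, 216, 108, 98)
(210, 335, 106, 49)
(431, 345, 81, 39)
(283, 313, 75, 51)
(164, 316, 59, 68)
(215, 262, 60, 45)
(479, 233, 33, 63)
(370, 298, 68, 47)
```

View pics/f13.png

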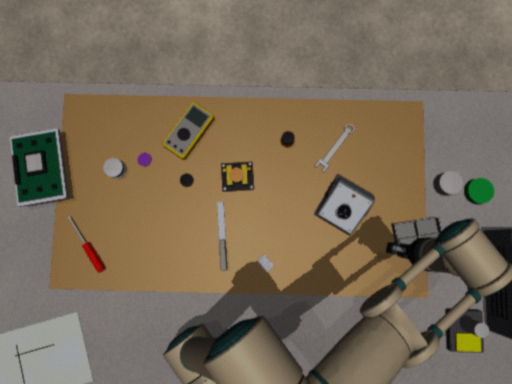

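The head centroid, top (343.6,211.4), matches the original out position within 0.1 px in the top view; it read (343.9,210.5) when in. The disc lies across the rails at (236,174), the paddle lies flat near (222,235), and the bystanders look undisturbed. I hand in.

```bash
python3 -c "
from rig import manip
print(manip.sign_off())"
```

```text
the job is handed in; nothing more can be done
None
```

The job is done and handed in at about 27 s; `sign_off()` gave no verdict.

- **Stop button:** I pushed the mushroom in along its axis until it snapped and held, then let go. After the disc was placed I twisted it clockwise in three grasps. It is out again: its top-view image matches the starting one within 0.1 px.
- **Disc:** I carried it on the paddle and set it across the two rails, about 1 mm from the measured nest point. It read the same after the paddle was drawn back and at the end.
- **Paddle:** It lies flat on the bench, clear of the cradle.
- **Bystanders:** They look unmoved in the last picture. The arm and its shadow hid part of the tray there, so I could not fully check the tray.

One check disagreed: the measured height of the disc's top was about 4 mm low, 51 mm against the expected 55 mm. Both pictures show the disc resting on the rails, so I put this down to calibration and small image errors. I had no direct reading of the twist angle or the push depth; both are judged from the pictures and forces.

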